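Stack glued cartons in the notched jig and weight them

TASK

Press the freshly glued white cartons: hold up the release bar, slide the jig's fence fully out and let the bar drop into the last notch; then gently lower, do not drop, every white carton flat onto the pad pile in the bay, one on top of another, lengthwise between end stop and fence, centred and squared up. When all are in, lift the bar again, slide the fence in to the notch where it stands just clear of the cartons' ends (bay about 106 mm long) and let it catch, and last set the steel weight gently, not dropped, centred on top, lengthwise as the cartons. Leave the bottle, the tape and the small kraft box where they are.

Things in the scene. Friction and masses are not known exactly. Their poses are not given: they have to be found in the camera images.
- jig: Aluminium stacking jig, fixed. Origin on the table under the middle of its bay; y runs along the rail from the end stop (upright plate, inner face y = -53 mm, 84 mm wide, 165 mm high) to the ladder rail; x across (sides open), z up. In the bay is a fixed pile of kraft pads, 80 (x) by 100 mm (y), filling the bay, its top 30 to 55 mm above the table: not reported
- fence (a joint): Sliding fence (upright steel plate 76 mm wide, from 59 to 165 mm above the table, on a carriage): position along the jig's y, m. Its bay-side face is at jig y = 28 mm + this. Six notches: 0, 0.025, 0.050, 0.075, 0.100, 0.125 (fully out). Bar down: locked in a notch with about 1.5 mm play either way. Bar up: slides with about 1 N
- latch (a joint): Lift of the release bar, m: 0 = down, pawl fully in a notch; the carriage is free from about 0.015; stop at 0.024. A spring and its weight pull it down with 5 to 9 N; let go, it slips into the nearest notch by itself
- bar (a point): Centre of the release bar on the carriage: black bar 70 mm along the jig's y, 14 mm wide (x), 14 mm high, at 135 mm above the table when down, 53 mm behind the fence's face; it can be pinched across its width from above: below it is only an 8 mm square stem in the middle, free for 90 mm down to the carriage's deck
- weight_grip (a point): Steel weight, 0.45 to 0.65 kg: plate 86 (x) by 50 (y) by 12 mm with an upright grip block on top, 45 (x) by 18 (y) mm, its top 56 mm above the weight's underside. This point is on the grip block, 38 mm above the underside; x along the length. Take it across the 18 mm
- carton1_c (a point): Centre of a closed white carton, 100 (x) by 56 (y) by 24 mm high, 0.08 to 0.17 kg, z up; rigid. It may be absent. All cartons are alike
- carton2_c (a point): Centre of a closed white carton, 100 (x) by 56 (y) by 24 mm high, 0.08 to 0.17 kg, z up; rigid. It may be absent. All cartons are alike
- carton3_c (a point): Centre of a closed white carton, 100 (x) by 56 (y) by 24 mm high, 0.08 to 0.17 kg, z up; rigid. It may be absent. All cartons are alike
- carton4_c (a point): Centre of a closed white carton, 100 (x) by 56 (y) by 24 mm high, 0.08 to 0.17 kg, z up; rigid. It may be absent. All cartons are alike
- carton5_c (a point): Centre of a closed white carton, 100 (x) by 56 (y) by 24 mm high, 0.08 to 0.17 kg, z up; rigid. It may be absent. All cartons are alike
- sanitizer_c (a point): Bystander: bottle 68 mm across, 190 mm high; this point half-way up
- tape_c (a point): Bystander: roll of tape lying flat, 100 mm across, 48 mm high; this point half-way up
- smallbox_c (a point): Bystander: kraft box 70 x 70 x 60 mm; this point half-way up
Not all that is in view belongs to the job. What is shaped like the part that bears carton2_c but orange or purple is not meant.

How it is judged:
On the way, in this order (a step that is already met when the one before it is completed fails the run):
1. the fence is fully out and caught in the last notch (value of joint fence above 0.119 m and value of joint latch below 0.003 m), for 0.2 s.
2. every carton lies stacked flat in the bay, the fence still out (x of carton1_c in the frame of jig between -0.014 and 0.014 m and y of carton1_c in the frame of jig between -0.009 and 0.009 m and z of each of carton1_c, carton2_c, carton3_c, carton4_c, carton5_c in the frame of jig above 0.035 m and angle between each of carton1_c, carton2_c, carton3_c, carton4_c, carton5_c's own z axis and vertical below 0.08 rad and angle between the x axis of each of carton1_c, carton2_c, carton3_c, carton4_c, carton5_c and the y axis of jig, either way round below 0.12 rad and linear speed of each of carton1, carton2, carton3, carton4, carton5 below 0.02 m/s and x of carton2_c in the frame of jig between -0.014 and 0.014 m and y of carton2_c in the frame of jig between -0.009 and 0.009 m and x of carton3_c in the frame of jig between -0.014 and 0.014 m and y of carton3_c in the frame of jig between -0.009 and 0.009 m and x of carton4_c in the frame of jig between -0.014 and 0.014 m and y of carton4_c in the frame of jig between -0.009 and 0.009 m and x of carton5_c in the frame of jig between -0.014 and 0.014 m and y of carton5_c in the frame of jig between -0.009 and 0.009 m and value of joint fence above 0.09 m), for 0.3 s.
3. the fence is caught in the notch just clear of the cartons (value of joint fence between 0.021 and 0.029 m and value of joint latch below 0.003 m), for 0.2 s.
At the end, for the whole second after the job is handed in: every carton at rest, stacked in the bay within 14 mm (across) and 9 mm (along) of its middle, flat within 0.08, lengthwise within 0.12 rad; fence at 0.025 within 4 mm, bar down; weight at rest on top, within 15 mm across, 13 mm along, flat within 0.08, lengthwise within 0.15 rad (all of step 3 and x of carton1_c in the frame of jig between -0.014 and 0.014 m and y of carton1_c in the frame of jig between -0.009 and 0.009 m and z of each of carton1_c, carton2_c, carton3_c, carton4_c, carton5_c in the frame of jig above 0.035 m and angle between each of carton1_c, carton2_c, carton3_c, carton4_c, carton5_c, weight_grip's own z axis and vertical below 0.08 rad and angle between the x axis of each of carton1_c, carton2_c, carton3_c, carton4_c, carton5_c and the y axis of jig, either way round below 0.12 rad and linear speed of each of carton1, carton2, carton3, carton4, carton5, weight below 0.02 m/s and x of carton2_c in the frame of jig between -0.014 and 0.014 m and y of carton2_c in the frame of jig between -0.009 and 0.009 m and x of carton3_c in the frame of jig between -0.014 and 0.014 m and y of carton3_c in the frame of jig between -0.009 and 0.009 m and x of carton4_c in the frame of jig between -0.014 and 0.014 m and y of carton4_c in the frame of jig between -0.009 and 0.009 m and x of carton5_c in the frame of jig between -0.014 and 0.014 m and y of carton5_c in the frame of jig between -0.009 and 0.009 m and x of weight_grip in the frame of jig between -0.015 and 0.015 m and y of weight_grip in the frame of jig between -0.013 and 0.013 m and angle between the x axis of weight_grip and the y axis of jig, either way round below 0.15 rad and z of weight_grip in the frame of carton1_c above 0.03 m and z of weight_grip in the frame of carton2_c above 0.03 m and z of weight_grip in the frame of carton3_c above 0.03 m and z of weight_grip in the frame of carton4_c above 0.03 m and z of weight_grip in the frame of carton5_c above 0.03 m); the robot touches nothing.
It fails at once if the weight is dropped onto the stack (over 0.7 m/s within 30 mm of the bay's middle) (linear speed of weight above 0.7 m/s and horizontal distance between weight_grip and jig below 0.03 m).
It fails at once if a carton is dropped into the bay (over 0.9 m/s within 30 mm of its middle) ((linear speed of carton1 above 0.9 m/s and horizontal distance between carton1_c and jig below 0.03 m) or (linear speed of carton2 above 0.9 m/s and horizontal distance between carton2_c and jig below 0.03 m) or (linear speed of carton3 above 0.9 m/s and horizontal distance between carton3_c and jig below 0.03 m) or (linear speed of carton4 above 0.9 m/s and horizontal distance between carton4_c and jig below 0.03 m) or (linear speed of carton5 above 0.9 m/s and horizontal distance between carton5_c and jig below 0.03 m)).
It fails at once if a bystander is moved more than 30 mm (distance of any of sanitizer_c, tape_c, smallbox_c from where it was at the start of the episode above 0.03 m).
Of carton1, carton2, carton3, carton4, carton5 only 3 to 5 are there at a start; the rules pass over those that are not, and their reading is None.
At some moment in a run one of carton1, carton2, carton3, carton4, carton5 may be knocked a few centimetres aside while the robot is not near it.
It also fails if it takes over 210 s, if anything falls off the work surface, if the arm or the gripper's body presses on something with over 40 N, if the wrist force passes 120 N, or if a joint passes its speed limit or range.

ROBOT

A 6-joint arm with a two-finger parallel gripper is mounted at the origin on the work surface. World frame = base frame: x ahead of the robot, y to its left, z up, the work surface at z = 0. Lengths are in m, angles in rad, forces in N, time in s.
With the tool pointing down it reaches from about 0.35 to 0.775 m from the base axis. Payload 7.3 kg.
Tool frame: the origin (TCP) lies at the very end of the fingers, on their centre line; the grasp point (between the pads) lies 19 mm behind it (grasp_offset is the z of the grasp point in the tool frame, in m); z points along the fingers, y is the line along which they close (so a half turn about z gives the same grasp; the last joint's range is limited). The gripper opens to 92 mm and grips with 3 to 60 N. Pads are 19 mm wide; open, the fingers measure 130 mm over their backs; the gripper's body (75 mm by 190 mm) begins 47 mm behind the grasp point.
Start: joints at [0.988, 0.342, 1.524, -0, 1.275, -0.146], TCP at [0.222, 0.476, 0.201] pointing down, gripper open.
Joint ranges: [-2.53, 2.53], [-0.77, 2.02], [0.04, 2.7], [-1, 4.14], [0.28, 2.66], [-3.11, 3.11]. Speed limits (rad/s): [2.57, 2.57, 3.14, 3.14, 3.14, 3.14].

INTERFACE

Orientations are given as a unit quaternion [w, x, y, z].
In Python, from workcell import get_obs, grab_frame, job_done, grasp_offset gives the robot as it stands. The module is installed in compiled form; this text tells all that it offers.
- The arm moves only by the tool step_arm, never from a script. Its argument "rows" is a list of rows, each an object of numbers: "claw": the closure in counts, from 0 (fully open) to 255 (shut); "dx", "dy", "dz": the shift along the tool's x, y, z in units of 25 mm (1.0 is 25 mm); "wx", "wy", "wz": the turn, a rotation vector about the tool's x, y, z in units of 5 degrees (1.0 is 5 degrees). A call has 1 to 10 rows; each row is the pose to reach, as a shift and turn from the pose commanded when the call began, along the tool's axes at that moment; what a row does not reach only later rows make up. A row lasts 1/12 s, in which the tool goes at most 41.7 mm and 7.16 degrees, less where a joint would pass 70% of its speed; a pose out of reach is approached as far as the arm can. A call with a gripper value outside its range is refused whole. The fingers move at their own pace and stop on an object; the grip force is fixed at half the most. Time passes only in rows, so rows that repeat a pose let the fingers close. It gives the time, the measured TCP pose, the force, the opening and the grip force at its end, in the units of the state.
- get_obs(): the state, without advancing time (a new reading comes with each control period).
- grab_frame(name): name is "scene" or "top" or "wrist"; returns a dict with "pixels" (400x640x3 uint8, blue, green, red), "z_map" (400x640 float32, m along the optical axis (not along the pixel's ray), 0 where there is no reading), "K" (3x3 intrinsics, pixels), "cam_to_world" (4x4, takes a point from camera to world coordinates); the wrist camera has in their place "T_tool_cam" (4x4, takes a point from camera to tool coordinates, whose origin is the TCP and whose axes are the flange's). Camera axes: x right, y down, z forward; pixel columns grow to the right and rows downward; lengths in m; the calibration is good to about 2 mm. A picture is of the moment at which its call begins: read the wrist's pose just before it.
- job_done(): hands the job in; it is judged then, once.
The state is a dict: "t": time; "qpos": joint angles; "joint_vel": joint speeds; "tau": joint torques, N m; "tcp_pos": TCP position; "tool_rot": TCP orientation; "force": force on the tool from outside, world axes, zero at the start; "ft_torque": the same for the moment, N m; "width": finger opening in m; "gripper_force": force on a finger pad.
Only numpy, scipy, OpenCV 4.12 (cv2) and the standard library are available. Lean on these libraries where they do the work, as an engineer would, in place of code of your own. Each camera call takes 0.05 s, during which the arm holds its last target. There are 200 camera calls.

## Working session

There is one attempt and no reset: what is moved stays moved. The work goes in short steps, Python scripts to look and compute and a tool call to move; the robot and the scene stay as the last step left them, time stands still between calls to the robot, and variables do not carry over. Pictures are saved under pics/ and viewed, at most 14 in all, crops included, and the job is handed in when it is done.

Besides the shell and the picture viewer there is one more tool, called after "Emit:" as a command line: name --argument value ..., lists and objects as JSON in quotes. step_arm: Moves the arm, as the interface text tells. Its arguments: {"type":"object","properties":{"rows":{"type":"array"}},"required":["rows"]}

```bash
mkdir -p pics; cat > h.py <<'E'
import numpy as np,cv2
from workcell import get_obs,grab_frame,job_done,grasp_offset
from scipy.spatial.transform import Rotation as R
def cloud(name):
    o=get_obs();f=grab_frame(name);z=f["z_map"];K=f["K"]
    v,u=np.mgrid[0:400,0:640]
    P=np.stack([(u-K[0,2])/K[0,0]*z,(v-K[1,2])/K[1,1]*z,z],-1)
    if name=="wrist":
        w,x,y,q=o["tool_rot"];T=np.eye(4);T[:3,:3]=R.from_quat([x,y,q,w]).as_matrix();T[:3,3]=o["tcp_pos"]
        T=T@f["T_tool_cam"]
    else: T=f["cam_to_world"]
    W=P@T[:3,:3].T+T[:3,3]; W[z==0]=np.nan
    return f["pixels"],W
E
python3 - <<'E'
from h import *
o=get_obs();print(o["tcp_pos"],o["tool_rot"],o["width"],grasp_offset)
for n in("top","scene"):
    p,W=cloud(n);cv2.imwrite(f"pics/{n}0.png",p);np.save(f"{n}.npy",W)
E
```

```text
[0.22182448 0.47534855 0.20074999] [-2.69814692e-04  2.16651714e-01  9.76248658e-01 -7.21061220e-04] 0.09212079886517045 -0.0188
```

View pics/top0.png

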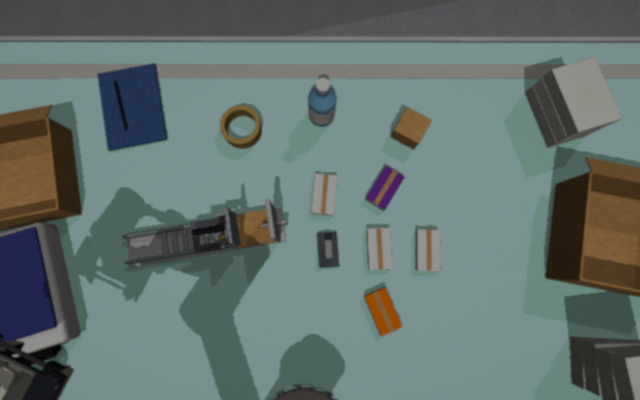

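View pics/scene0.png

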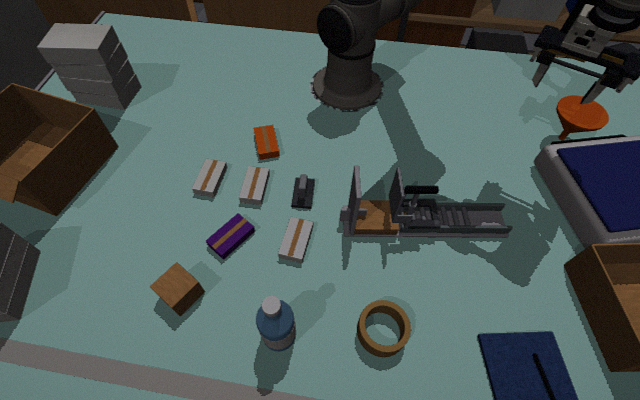

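The top view shows three white cartons at px (324,194), (379,248) and (428,250), and the weight at (328,249). The jig has its end stop near (280,222) and its rail running left to (128,250). The orange and purple boxes are decoys.

```bash
cat >> h.py <<'E'
def rect(W,m):
    P=W[m][:,:2]; (c,s,a)=cv2.minAreaRect((P*1000).astype(np.float32))
    if s[0]<s[1]: s=s[::-1];a+=90
    return np.round(c,1),np.round(s,1),round((a+90)%180-90,1)
E
python3 - <<'E'
from h import *
W=np.load("top.npy")
for n,(u,v) in dict(cA=(324,194),cB=(379,248),cC=(428,250),wt=(328,249)).items():
    z=W[v-3:v+4,u-3:u+4,2];zz=np.nanmax(z) if n!="wt" else .012
    m=np.zeros(W.shape[:2],bool);m[v-30:v+31,u-26:u+27]=1
    m&=abs(W[...,2]-zz)<.008
    k,l=cv2.connectedComponents(m.astype(np.uint8));m=l==(l[v,u] if n!="wt" else l[v+12,u-6])
    print(n,zz,rect(W,m))
for n,(u,v) in dict(tape=(240,108),san=(322,84),box=(412,125),stopT=(282,220),pad=(250,228),fenceT=(232,226),rail0=(128,238),rail1=(130,264),bar0=(200,240)).items(): print(n,W[v,u].round(3))
# jig direction: dark+ pixels above 15mm region
m=np.zeros(W.shape[:2],bool);m[190:275,120:296]=1
for a,b in((.012,.028),(.028,.06),(.1,.128),(.13,.15),(.15,.175)):
    mm=m&(W[...,2]>a)&(W[...,2]<b)
    print(a,b,mm.sum(),rect(W,mm) if mm.sum()>5 else"")
p=cv2.imread("pics/top0.png");cv2.imwrite("pics/jig0.png",cv2.resize(p[180:280,110:310],None,fx=4,fy=4,interpolation=2))
E
```

```text
cA 0.027512150393991464 (array([565.9, -52.4]), array([100.7,  55.8]), -5.2)
cB 0.02850402502012095 (array([ 431.3, -185.3]), array([99.6, 56.1]), 1.6)
cC 0.02747223321004033 (array([ 427.5, -304.1]), array([99.9, 54.8]), -2.4)
wt 0.012 (array([430.1, -60.4]), array([85.9, 49.9]), 3.6)
tape [0.778 0.154 0.049]
san [ 0.778 -0.046  0.19 ]
box [ 0.729 -0.269  0.061]
stopT [0.503 0.052 0.005]
pad [0.481 0.127 0.032]
fenceT [0.476 0.15  0.135]
rail0 [0.46  0.424 0.017]
rail1 [0.397 0.42  0.006]
bar0 [0.455 0.252 0.007]
0.012 0.028 585 (array([460.7, 232.3]), array([388.8,  78.2]), -80.6)
0.028 0.06 2253 (array([464.5, 234.1]), array([393.5,  81.4]), -81.8)
0.1 0.128 117 (array([478.3, 126.7]), array([133.4,  79.8]), -80.8)
0.13 0.15 312 (array([475.3, 148.9]), array([178.2,  80.8]), -80.8)
0.15 0.175 345 (array([482.8, 108.6]), array([96.3, 83.5]), -80.4)
```

View pics/jig0.png

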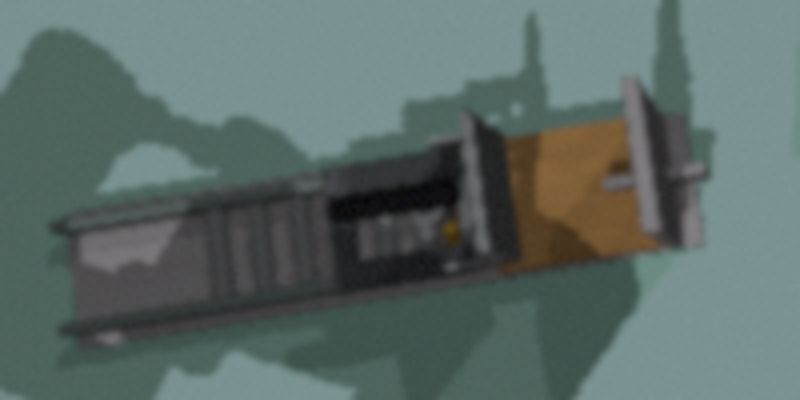

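```bash
python3 - <<'E'
from h import *
W=np.load("top.npy");p=cv2.imread("pics/top0.png").astype(int)
S=np.load("scene.npy");ps=cv2.imread("pics/scene0.png").astype(int)
for nm,W,p,box in(("top",W,p,(190,275,120,296)),("scene",S,ps,(150,245,330,520))):
    m=np.zeros(W.shape[:2],bool);a,b,c,d=box;m[a:b,c:d]=1
    z=W[...,2];y=W[...,1];x=W[...,0]
    print(nm)
    for n,mm in dict(stop=m&(z>.157)&(y<.1),fence=m&(z>.157)&(y>.1),bar=m&(z>.122)&(z<.15)&(y>.16)&(p.sum(-1)<110),pad=m&(y>.09)&(y<.13)&(z<.07)&(z>.02)&(p[...,2]>p[...,0]+30)).items():
        if mm.sum()>8: print(n,mm.sum(),rect(W,mm),np.nanmedian(z[mm]).round(4))
    # stop inner face plane: scene points z .08-.15
    for n,mm in dict(stopv=m&(z>.07)&(z<.15)&(y>.03)&(y<.1),fencev=m&(z>.07)&(z<.12)&(y>.12)&(y<.17)).items():
        if mm.sum()>20:
            A=W[mm];k=np.polyfit(A[:,0],A[:,1],1);print(n,mm.sum(),k,'y at .48',np.polyval(k,.48),A[:,0].min(),A[:,0].max(),np.std(A[:,1]-np.polyval(k,A[:,0])))
E
```

```text
top
stop 192 (array([490.1,  66.2]), array([83.3, 10.3]), 9.1) 0.1637
fence 123 (array([475.5, 152.9]), array([74.7,  6.4]), 9.6) 0.1637
bar 206 (array([468.4, 201.3]), array([68.7, 13.9]), -81.1) 0.1405
pad 540 (array([483.8, 109.7]), array([82.3, 39.3]), 0.6) 0.0324
stopv 111 [ 0.13632581 -0.00522683] y at .48 0.06020956021295421 0.44846446242992566 0.5296833384508361 0.0013633569198390999
fencev 142 [0.03714173 0.13411255] y at .48 0.15194057877687292 0.43551953997651743 0.5137893651557228 0.005158457848946567
scene
stop 183 (array([491.4,  65.2]), array([85.3, 10.1]), 9.1) 0.1643
fence 122 (array([478.7, 152.6]), array([74.1,  6.8]), 9.4) 0.1642
bar 266 (array([477. , 189.5]), array([87.7, 34.6]), -59.6) 0.1404
pad 422 (array([485.6, 110. ]), array([83.3, 39.8]), -0.2) 0.0335
stopv 238 [ 0.22365446 -0.0487303 ] y at .48 0.05862384649671232 0.45251684175022167 0.5340696729967624 0.0023802876144094465
fencev 224 [0.22671731 0.04212418] y at .48 0.1509484854113693 0.4403935021570279 0.5160330331874103 0.0029232831372605892
```

```bash
cat >> h.py <<'E'
TH=9.15;O=np.array([481.,122.7])
def jig(x,y): t=np.radians(TH);return O+np.array([x*np.cos(t)-y*np.sin(t),x*np.sin(t)+y*np.cos(t)])
def plan(x,y,z,yaw):
    "target TCP mm, yaw of tool y (deg, mod 180); prints dx dy dz wz units from the present pose"
    o=get_obs();w,a,b,c=o["tool_rot"];M=R.from_quat([a,b,c,w])
    d=M.inv().apply(np.array([x,y,z])/1000-o["tcp_pos"])/.025
    ty=M.apply([0,1,0]);cur=np.degrees(np.arctan2(ty[1],ty[0]));dw=-((yaw-cur+90)%180-90)/5
    rp=M.inv().apply([0,0,-1]);tilt=np.degrees(np.cross([0,0,1],rp))/5
    print("d",d.round(2),"wz",round(dw,2),"tilt wx wy",tilt[:2].round(2),"q6",round(o["qpos"][5],2),"t",o["t"],"pos",(o["tcp_pos"]*1000).round(1),"yaw",cur.round(1))
E
python3 -c "
from h import *
plan(468.4,201.3,190,TH)"
```

```text
d [-13.57  -5.76   0.44] wz 11.17 tilt wx wy [-0.02 -0.  ] q6 -0.15 t 0.1 pos [221.9 475.4 200.8] yaw 65.0
```

Emit:
step_arm --rows '[{"dx": -13.55, "dy": -5.75, "dz": 0, "wz": 11.15, "claw": 60}, {"dx": -13.55, "dy": -5.75, "dz": 0, "wz": 11.15, "claw": 60}, {"dx": -13.55, "dy": -5.75, "dz": 0, "wz": 11.15, "claw": 60}, {"dx": -13.55, "dy": -5.75, "dz": 0, "wz": 11.15, "claw": 60}, {"dx": -13.55, "dy": -5.75, "dz": 0, "wz": 11.15, "claw": 60}, {"dx": -13.55, "dy": -5.75, "dz": 0, "wz": 11.15, "claw": 60}, {"dx": -13.55, "dy": -5.75, "dz": 0, "wz": 11.15, "claw": 60}, {"dx": -13.55, "dy": -5.75, "dz": 0, "wz": 11.15, "claw": 60}, {"dx": -13.55, "dy": -5.75, "dz": 0, "wz": 11.15, "claw": 60}, {"dx": -13.55, "dy": -5.75, "dz": 0, "wz": 11.15, "claw": 60}]'

```text
schema error: expected keys claw, dx, dy, dz, wx, wy, wz
```

```bash
python3 - <<'E'
from h import *
plan(468.4,201.3,116,TH)
p,W=cloud("wrist");cv2.imwrite("pics/w1.png",p)
z=W[...,2];m=(z>.125)&(z<.15)&(p.sum(-1)<150)&(W[...,1]>.165)
k,l,s,c=cv2.connectedComponentsWithStats(m.astype(np.uint8));i=1+np.argmax(s[1:,4]);print(s[i],rect(W,l==i),np.median(z[l==i]),get_obs()["width"])
E
```

```text
d [-13.57  -5.76   3.4 ] wz 11.17 tilt wx wy [-0.02 -0.  ] q6 -0.15 t 0.1 pos [221.9 475.4 200.8] yaw 65.0Traceback (most recent call last):
  File "<stdin>", line 5, in <module>
    return _wrapfunc(a, 'argmax', axis=axis, out=out, **kwds)
    return bound(*args, **kwds)
ValueError: attempt to get argmax of an empty sequence
```

View pics/w1.png

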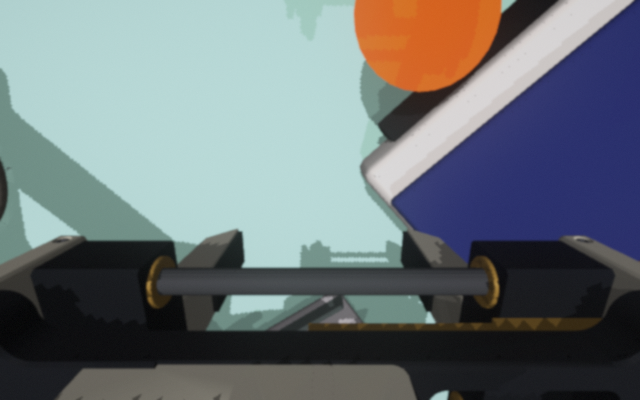

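The move was refused because all seven keys are required, so this wrist picture is from the start pose. It shows the funnel at (430,40), the tray on the right, and the fingertips near (215,280) and (430,280).

Emit:
step_arm --rows '[{"dx": -13.55, "dy": -5.75, "dz": 0, "wx": 0, "wy": 0, "wz": 11.15, "claw": 60}, {"dx": -13.55, "dy": -5.75, "dz": 0, "wx": 0, "wy": 0, "wz": 11.15, "claw": 60}, {"dx": -13.55, "dy": -5.75, "dz": 0, "wx": 0, "wy": 0, "wz": 11.15, "claw": 60}, {"dx": -13.55, "dy": -5.75, "dz": 0, "wx": 0, "wy": 0, "wz": 11.15, "claw": 60}, {"dx": -13.55, "dy": -5.75, "dz": 0, "wx": 0, "wy": 0, "wz": 11.15, "claw": 60}, {"dx": -13.55, "dy": -5.75, "dz": 0, "wx": 0, "wy": 0, "wz": 11.15, "claw": 60}, {"dx": -13.55, "dy": -5.75, "dz": 0, "wx": 0, "wy": 0, "wz": 11.15, "claw": 60}, {"dx": -13.55, "dy": -5.75, "dz": 0, "wx": 0, "wy": 0, "wz": 11.15, "claw": 60}, {"dx": -13.55, "dy": -5.75, "dz": 0, "wx": 0, "wy": 0, "wz": 11.15, "claw": 60}, {"dx": -13.55, "dy": -5.75, "dz": 0, "wx": 0, "wy": 0, "wz": 11.15, "claw": 60}]'

```text
t: 0.98
tcp_pos: [0.4719, 0.1976, 0.201]
tool_rot: [0.001, 0.65, 0.76, -0.0]
force: [0.1, -0.4, 0.6]
width: 0.07
gripper_force: 0.0
```

```bash
python3 - <<'E'
from h import *
plan(468.4,201.3,116,TH)
p,W=cloud("wrist");cv2.imwrite("pics/w2.png",p)
z=W[...,2];m=(z>.125)&(z<.15)&(p.sum(-1)<150)
k,l,s,c=cv2.connectedComponentsWithStats(m.astype(np.uint8))
for i in range(1,k):
  if s[i,4]>300: print(s[i],rect(W,l==i),np.median(z[l==i]))
print(get_obs()["width"])
E
```

```text
d [ 0.18 -0.12  3.4 ] wz -0.05 tilt wx wy [0.01 0.02] q6 0.09 t 0.9833 pos [471.9 197.6 201. ] yaw 8.9
[ 310  156   17   79 1209] (array([468. , 201.8]), array([69.5, 13.6]), -80.8) 0.1418003187417274
0.07011358279051931
```

View pics/w2.png

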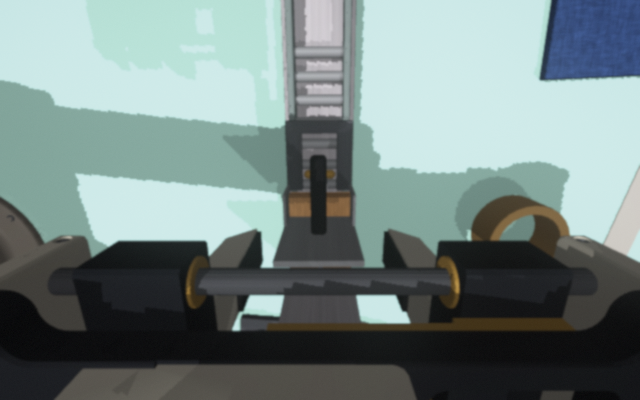

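The wrist picture shows the black bar at px (318,195), centred between the fingers, and the measurement agrees with the top view. Next I descend and pinch it.

Emit:
step_arm --rows '[{"dx": 0.18, "dy": -0.14, "dz": 0, "wx": 0, "wy": 0, "wz": -0.05, "claw": 90}, {"dx": 0.18, "dy": -0.14, "dz": 1, "wx": 0, "wy": 0, "wz": -0.05, "claw": 90}, {"dx": 0.18, "dy": -0.14, "dz": 2, "wx": 0, "wy": 0, "wz": -0.05, "claw": 90}, {"dx": 0.18, "dy": -0.14, "dz": 3, "wx": 0, "wy": 0, "wz": -0.05, "claw": 90}, {"dx": 0.18, "dy": -0.14, "dz": 3.4, "wx": 0, "wy": 0, "wz": -0.05, "claw": 90}, {"dx": 0.18, "dy": -0.14, "dz": 3.4, "wx": 0, "wy": 0, "wz": -0.05, "claw": 255}, {"dx": 0.18, "dy": -0.14, "dz": 3.4, "wx": 0, "wy": 0, "wz": -0.05, "claw": 255}, {"dx": 0.18, "dy": -0.14, "dz": 3.4, "wx": 0, "wy": 0, "wz": -0.05, "claw": 255}, {"dx": 0.18, "dy": -0.14, "dz": 3.4, "wx": 0, "wy": 0, "wz": -0.05, "claw": 255}, {"dx": 0.18, "dy": -0.14, "dz": 3.4, "wx": 0, "wy": 0, "wz": -0.05, "claw": 255}]'

```text
t: 1.87
tcp_pos: [0.4647, 0.2064, 0.1176]
tool_rot: [0.001, 0.646, 0.763, 0.001]
force: [0.4, -0.1, 0.7]
width: 0.0305
gripper_force: 0.0
```

Emit:
step_arm --rows '[{"dx": -0.2, "dy": 0.1, "dz": 0.06, "wx": 0, "wy": 0, "wz": 0, "claw": 255}, {"dx": -0.2, "dy": 0.1, "dz": 0.06, "wx": 0, "wy": 0, "wz": 0, "claw": 255}, {"dx": -0.2, "dy": 0.1, "dz": 0.06, "wx": 0, "wy": 0, "wz": 0, "claw": 255}, {"dx": -0.2, "dy": 0.1, "dz": 0.06, "wx": 0, "wy": 0, "wz": 0, "claw": 255}, {"dx": -0.2, "dy": 0.1, "dz": 0.06, "wx": 0, "wy": 0, "wz": 0, "claw": 255}, {"dx": -0.2, "dy": 0.1, "dz": 0.06, "wx": 0, "wy": 0, "wz": 0, "claw": 255}, {"dx": -0.2, "dy": 0.1, "dz": 0.06, "wx": 0, "wy": 0, "wz": 0, "claw": 255}]'

```text
t: 2.45
tcp_pos: [0.4677, 0.2016, 0.1151]
tool_rot: [0.0, 0.646, 0.763, 0.0]
force: [1.4, 0.3, 0.5]
width: 0.0123
gripper_force: 30.0
```

```bash
python3 -c "
from h import *
plan(468,201.8,116,TH)"
```

```text
d [ 0.01  0.01 -0.04] wz 0.06 tilt wx wy [ 0.01 -0.  ] q6 0.09 t 2.45 pos [467.7 201.6 115.1] yaw 9.5
```

Emit:
step_arm --rows '[{"dx": 0, "dy": 0, "dz": -0.4, "wx": 0, "wy": 0, "wz": 0, "claw": 255}, {"dx": 0, "dy": 0, "dz": -0.8, "wx": 0, "wy": 0, "wz": 0, "claw": 255}, {"dx": 0, "dy": 0, "dz": -0.8, "wx": 0, "wy": 0, "wz": 0, "claw": 255}, {"dx": 0, "dy": 0, "dz": -0.8, "wx": 0, "wy": 0, "wz": 0, "claw": 255}]'

```text
t: 2.78
tcp_pos: [0.4676, 0.2016, 0.1344]
tool_rot: [0.0, 0.646, 0.763, 0.0]
force: [5.3, -0.2, -7.7]
width: 0.0121
gripper_force: 30.0
```

Emit:
step_arm --rows '[{"dx": 0.6, "dy": 0, "dz": 0, "wx": 0, "wy": 0, "wz": 0, "claw": 255}, {"dx": 1.4, "dy": 0, "dz": 0, "wx": 0, "wy": 0, "wz": 0, "claw": 255}, {"dx": 2.2, "dy": 0, "dz": 0, "wx": 0, "wy": 0, "wz": 0, "claw": 255}, {"dx": 3, "dy": 0, "dz": 0, "wx": 0, "wy": 0, "wz": 0, "claw": 255}, {"dx": 3.8, "dy": 0, "dz": 0, "wx": 0, "wy": 0, "wz": 0, "claw": 255}, {"dx": 4.4, "dy": 0, "dz": 0, "wx": 0, "wy": 0, "wz": 0, "claw": 255}, {"dx": 4.8, "dy": 0.03, "dz": 0, "wx": 0, "wy": 0, "wz": 0, "claw": 255}, {"dx": 5, "dy": 0.03, "dz": 0, "wx": 0, "wy": 0, "wz": 0, "claw": 255}, {"dx": 5, "dy": 0.03, "dz": 0, "wx": 0, "wy": 0, "wz": 0, "claw": 255}, {"dx": 5, "dy": 0.03, "dz": 0, "wx": 0, "wy": 0, "wz": 0, "claw": 255}]'

```text
t: 3.62
tcp_pos: [0.4476, 0.3254, 0.1336]
tool_rot: [-0.0, 0.646, 0.763, -0.0]
force: [5.9, 1.0, -7.9]
width: 0.0118
gripper_force: 30.0
```

```bash
python3 - <<'E'
from h import *
print(get_obs()["force"])
plan(*(jig(0,81+125)),135,TH)
E
```

```text
[ 5.855323    1.00479082 -7.9407556 ]
d [ 0.02  0.03 -0.06] wz 0.07 tilt wx wy [-0.  0.] q6 0.32 t 3.6167 pos [447.6 325.4 133.6] yaw 9.5
```

Emit:
step_arm --rows '[{"dx": 0, "dy": 0, "dz": 0.3, "wx": 0, "wy": 0, "wz": 0, "claw": 255}, {"dx": 0, "dy": 0, "dz": 0.6, "wx": 0, "wy": 0, "wz": 0, "claw": 255}, {"dx": 0, "dy": 0, "dz": 0.75, "wx": 0, "wy": 0, "wz": 0, "claw": 255}, {"dx": 0, "dy": 0, "dz": 0.75, "wx": 0, "wy": 0, "wz": 0, "claw": 90}, {"dx": 0, "dy": 0, "dz": 0.75, "wx": 0, "wy": 0, "wz": 0, "claw": 90}, {"dx": 0, "dy": 0, "dz": 0.75, "wx": 0, "wy": 0, "wz": 0, "claw": 90}, {"dx": 0, "dy": 0, "dz": -0.5, "wx": 0, "wy": 0, "wz": 0, "claw": 90}, {"dx": 0, "dy": 0, "dz": -2, "wx": 0, "wy": 0, "wz": 0, "claw": 0}, {"dx": 0, "dy": 0, "dz": -3.2, "wx": 0, "wy": 0, "wz": 0, "claw": 0}, {"dx": 0, "dy": 0, "dz": -3.2, "wx": 0, "wy": 0, "wz": 0, "claw": 0}]'

```text
t: 4.45
tcp_pos: [0.4497, 0.3264, 0.2215]
tool_rot: [0.002, 0.646, 0.763, 0.005]
force: [0.5, 0.3, 0.0]
width: 0.0543
gripper_force: 0.0
```

```bash
cat >> h.py <<'E'
def cartons():
    "white-carton tops on the table or in the stack, from the top camera"
    p,W=cloud("top");z=W[...,2];x=W[...,0];y=W[...,1]
    hsv=cv2.cvtColor(p,cv2.COLOR_BGR2HSV)
    for lo,hi in((.018,.035),):
        m=(z>lo)&(z<hi)&(x>.3)&(x<.72)&(y<.06)&(y>-.45)
        k,l,s,c=cv2.connectedComponentsWithStats(m.astype(np.uint8))
        for i in range(1,k):
            if s[i,4]>300: print(c[i].round(),rect(W,l==i),"z",np.median(z[l==i]).round(4),"bgr",np.median(p[l==i],0))
    return p,W
E
python3 - <<'E'
from h import *
p,W=cartons()
z=W[...,2];m=np.zeros(z.shape,bool);m[190:280,110:296]=1;x,y=W[...,0],W[...,1]
for n,mm in dict(stop=m&(z>.157)&(y<.1),fence=m&(z>.157)&(y>.1)&(y<.3)).items(): print(n,rect(W,mm))
mm=m&(z>.122)&(z<.15)&(y>.28)&(p.sum(-1)<120);print("bar",rect(W,mm),np.median(z[mm]))
pm=(p[...,2].astype(int)>p[...,0]+25)&m&(z>.02)&(z<.07)&(y<.2);print("pad",rect(W,pm),np.median(z[pm]))
plan(427.5,-304.1,150,-2.4)
plan(565.9,-52.4,150,-5.2)
E
```

```text
[385. 187.] (array([ 582.3, -204.4]), array([101.5,  56. ]), -32.1) z 0.0231 bgr [102.  38.  78.]
[324. 194.] (array([565.9, -52.5]), array([100.4,  55.9]), -5.1) z 0.023 bgr [148. 150. 150.]
[379. 248.] (array([ 431.3, -185.1]), array([99.6, 56.8]), 1.2) z 0.0231 bgr [148. 150. 150.]
[428. 250.] (array([ 427.5, -304. ]), array([100.1,  55.5]), -2.3) z 0.023 bgr [147. 149. 150.]
[378. 297.] (array([ 310.2, -179.1]), array([56.3, 41.4]), -67.9) z 0.023 bgr [  0.  78. 151.]
stop (array([490.1,  66.1]), array([83.6, 10.2]), 9.2)
fence (array([438.6, 283.9]), array([139.2,  32.2]), 0.2)
bar (array([454.1, 312.3]), array([90.4, 30.7]), -61.2) 0.14042937123942595
pad (array([480.5, 123.5]), array([95.1, 78.6]), -80.6) 0.03232441021296928
d [-24.72  -5.     2.64] wz 2.38 tilt wx wy [ 0.07 -0.03] q6 0.32 t 4.5 pos [448.7 325.8 218.4] yaw 9.5
d [-15.7    2.12   2.71] wz 2.94 tilt wx wy [ 0.07 -0.03] q6 0.32 t 4.5 pos [448.7 325.8 218.4] yaw 9.5
```

Emit:
step_arm --rows '[{"dx": -15.7, "dy": 2.1, "dz": 0, "wx": 0, "wy": 0, "wz": -15.1, "claw": 0}, {"dx": -15.7, "dy": 2.1, "dz": 0, "wx": 0, "wy": 0, "wz": -15.1, "claw": 0}, {"dx": -15.7, "dy": 2.1, "dz": 0, "wx": 0, "wy": 0, "wz": -15.1, "claw": 0}, {"dx": -15.7, "dy": 2.1, "dz": 0, "wx": 0, "wy": 0, "wz": -15.1, "claw": 0}, {"dx": -15.7, "dy": 2.1, "dz": 0, "wx": 0, "wy": 0, "wz": -15.1, "claw": 0}, {"dx": -15.7, "dy": 2.1, "dz": 0, "wx": 0, "wy": 0, "wz": -15.1, "claw": 0}, {"dx": -15.7, "dy": 2.1, "dz": 0, "wx": 0, "wy": 0, "wz": -15.1, "claw": 0}, {"dx": -15.7, "dy": 2.1, "dz": 0, "wx": 0, "wy": 0, "wz": -15.1, "claw": 0}, {"dx": -15.7, "dy": 2.1, "dz": 0, "wx": 0, "wy": 0, "wz": -15.1, "claw": 0}, {"dx": -15.7, "dy": 2.1, "dz": 0, "wx": 0, "wy": 0, "wz": -15.1, "claw": 0}]'

```text
t: 5.33
tcp_pos: [0.5585, -0.0394, 0.2135]
tool_rot: [-0.001, 0.13, 0.992, 0.0]
force: [1.9, 0.2, -0.7]
width: 0.0919
gripper_force: 0.0
```

Emit:
step_arm --rows '[{"dx": 0, "dy": 0, "dz": 0, "wx": 0, "wy": 0, "wz": -0.8, "claw": 0}, {"dx": 0, "dy": 0, "dz": 1.5, "wx": 0, "wy": 0, "wz": -0.8, "claw": 0}, {"dx": 0, "dy": 0, "dz": 3, "wx": 0, "wy": 0, "wz": -0.8, "claw": 0}, {"dx": 0, "dy": 0, "dz": 4.4, "wx": 0, "wy": 0, "wz": -0.8, "claw": 0}, {"dx": 0, "dy": 0, "dz": 4.4, "wx": 0, "wy": 0, "wz": -0.8, "claw": 0}, {"dx": 0, "dy": 0, "dz": 4.4, "wx": 0, "wy": 0, "wz": -0.8, "claw": 0}, {"dx": 0, "dy": 0, "dz": 4.4, "wx": 0, "wy": 0, "wz": -0.8, "claw": 0}]'

```text
t: 5.92
tcp_pos: [0.56, -0.0379, 0.1062]
tool_rot: [0.001, 0.098, 0.995, -0.0]
force: [0.7, -0.5, 1.1]
width: 0.0918
gripper_force: 0.0
```

```bash
python3 - <<'E'
from h import *
plan(565.9,-52.5,4,84.9)
p,W=cloud("top");z=W[...,2];x,y=W[...,0],W[...,1]
m=(z>.157)&(z<.17)&(x>.38)&(x<.55)&(y>.1)&(y<.32);print(m.sum(),rect(W,m) if m.sum() else "")
m=(z>.135)&(z<.15)&(x>.38)&(x<.55)&(y>.29)&(y<.4);print(m.sum(),rect(W,m) if m.sum() else "")
print(jig(0,155),jig(0,206))
E
```

```text
d [-0.34 -0.53  4.09] wz -1.23 tilt wx wy [0.   0.02] q6 -1.58 t 5.9167 pos [560.  -37.9 106.2] yaw 78.7
142 (array([456.6, 277.1]), array([74.9,  7.5]), 9.2)
217 (array([448.5, 325.7]), array([69.3, 14.1]), -80.8)
[456.35194836 275.72768883] [448.24194427 326.07873484]
```

Emit:
step_arm --rows '[{"dx": -0.34, "dy": -0.53, "dz": 0.5, "wx": 0, "wy": 0, "wz": -1.23, "claw": 0}, {"dx": -0.34, "dy": -0.53, "dz": 1, "wx": 0, "wy": 0, "wz": -1.23, "claw": 0}, {"dx": -0.34, "dy": -0.53, "dz": 2, "wx": 0, "wy": 0, "wz": -1.23, "claw": 0}, {"dx": -0.34, "dy": -0.53, "dz": 3, "wx": 0, "wy": 0, "wz": -1.23, "claw": 0}, {"dx": -0.34, "dy": -0.53, "dz": 3.7, "wx": 0, "wy": 0, "wz": -1.23, "claw": 0}, {"dx": -0.34, "dy": -0.53, "dz": 4.05, "wx": 0, "wy": 0, "wz": -1.23, "claw": 0}, {"dx": -0.34, "dy": -0.53, "dz": 4.05, "wx": 0, "wy": 0, "wz": -1.23, "claw": 255}, {"dx": -0.34, "dy": -0.53, "dz": 4.05, "wx": 0, "wy": 0, "wz": -1.23, "claw": 255}, {"dx": -0.34, "dy": -0.53, "dz": 4.05, "wx": 0, "wy": 0, "wz": -1.23, "claw": 255}, {"dx": -0.34, "dy": -0.53, "dz": 4.05, "wx": 0, "wy": 0, "wz": -1.23, "claw": 255}]'

```text
t: 6.8
tcp_pos: [0.5663, -0.0527, 0.0054]
tool_rot: [0.002, 0.045, 0.999, -0.0]
force: [0.3, -0.1, -0.3]
width: 0.07
gripper_force: 0.0
```

Emit:
step_arm --rows '[{"dx": 0, "dy": 0, "dz": 0, "wx": 0, "wy": 0, "wz": 0, "claw": 255}, {"dx": 0, "dy": 0, "dz": 0, "wx": 0, "wy": 0, "wz": 0, "claw": 255}]'

```text
t: 6.97
tcp_pos: [0.5655, -0.0525, 0.0045]
tool_rot: [0.001, 0.045, 0.999, -0.0]
force: [-0.0, -0.5, 1.1]
width: 0.0567
gripper_force: 0.0
```

```bash
python3 - <<'E'
from h import *
plan(*jig(0,0),200,TH)
E
```

```text
d [ 3.98  6.68 -7.83] wz 15.15 tilt wx wy [-0.    0.02] q6 -1.71 t 6.9667 pos [565.5 -52.5   4.5] yaw 84.9
```

Emit:
step_arm --rows '[{"dx": 0, "dy": 0, "dz": 0, "wx": 0, "wy": 0, "wz": 0, "claw": 255}, {"dx": 0, "dy": 0, "dz": 0, "wx": 0, "wy": 0, "wz": 0, "claw": 255}, {"dx": 0, "dy": 0, "dz": -0.4, "wx": 0, "wy": 0, "wz": 0, "claw": 255}, {"dx": 0, "dy": 0, "dz": -1.4, "wx": 0, "wy": 0, "wz": 0, "claw": 255}, {"dx": 0, "dy": 0, "dz": -2.6, "wx": 0, "wy": 0, "wz": 1, "claw": 255}, {"dx": 0, "dy": 0, "dz": -3.9, "wx": 0, "wy": 0, "wz": 2.2, "claw": 255}, {"dx": 0, "dy": 0, "dz": -5.2, "wx": 0, "wy": 0, "wz": 3.4, "claw": 255}, {"dx": 0, "dy": 0, "dz": -6.5, "wx": 0, "wy": 0, "wz": 4.6, "claw": 255}, {"dx": 0, "dy": 0, "dz": -7.8, "wx": 0, "wy": 0, "wz": 5.8, "claw": 255}, {"dx": 0, "dy": 0, "dz": -7.8, "wx": 0, "wy": 0, "wz": 7, "claw": 255}]'

```text
t: 7.8
tcp_pos: [0.5681, -0.0531, 0.2067]
tool_rot: [0.006, 0.345, 0.938, 0.001]
force: [0.1, 0.4, 0.9]
width: 0.0006
gripper_force: 0.0
```

```bash
python3 - <<'E'
from h import *
print(get_obs()["width"],get_obs()["force"])
plan(*jig(0,0),200,TH)
E
```

```text
0.0005646775599942264 [0.08154777 0.36720773 0.94635802]
d [7.21 3.1  0.21] wz 8.09 tilt wx wy [0.07 0.13] q6 -1.09 t 7.8 pos [568.1 -53.1 206.7] yaw 49.6
```

```bash
python3 - <<'E'
from h import *
p,W=cartons();cv2.imwrite("pics/t3.png",cv2.resize(p[150:330,270:470],None,fx=3,fy=3))
p,W=cloud("wrist");cv2.imwrite("pics/w3.png",p)
E
```

```text
[386. 187.] (array([ 582.1, -204.3]), array([101.3,  56. ]), -32.2) z 0.023 bgr [112.  46.  87.]
[322. 201.] (array([557. , -51.6]), array([82.1, 55.9]), -5.1) z 0.0232 bgr [108. 114. 114.]
[379. 248.] (array([ 431.4, -185.3]), array([99.8, 56.3]), 1.5) z 0.023 bgr [162. 164. 164.]
[428. 250.] (array([ 427.4, -304.1]), array([100.2,  55.2]), -2.9) z 0.023 bgr [161. 164. 164.]
[378. 297.] (array([ 310.5, -178.9]), array([56.1, 40.7]), -68.0) z 0.0228 bgr [  0.   86.  165.5]
```

View pics/t3.png

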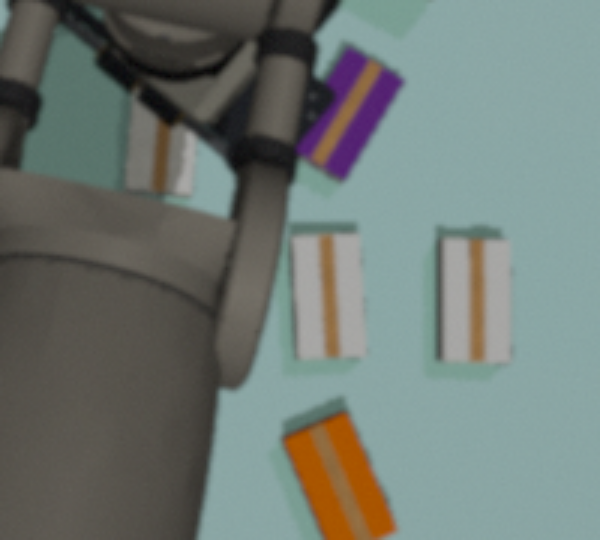

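The top picture shows carton A still in place, with its near end at crop px (160,150), so the grip slipped off. I'll regrip lower and wait for the force to build.

Emit:
step_arm --rows '[{"dx": 0, "dy": 0, "dz": 0, "wx": 0, "wy": 0, "wz": -1.4, "claw": 0}, {"dx": 0, "dy": 0, "dz": 0, "wx": 0, "wy": 0, "wz": -2.8, "claw": 0}, {"dx": 0, "dy": 0, "dz": 0, "wx": 0, "wy": 0, "wz": -4.2, "claw": 0}, {"dx": 0, "dy": 0, "dz": 1.5, "wx": 0, "wy": 0, "wz": -5.6, "claw": 0}, {"dx": 0, "dy": 0, "dz": 3, "wx": 0, "wy": 0, "wz": -7, "claw": 0}, {"dx": 0, "dy": 0, "dz": 4.5, "wx": 0, "wy": 0, "wz": -7, "claw": 0}, {"dx": 0, "dy": 0, "dz": 6, "wx": 0, "wy": 0, "wz": -7, "claw": 0}, {"dx": 0, "dy": 0, "dz": 6, "wx": 0, "wy": 0, "wz": -7, "claw": 0}, {"dx": 0, "dy": 0, "dz": 6, "wx": 0, "wy": 0, "wz": -7, "claw": 0}]'

```text
t: 8.65
tcp_pos: [0.5631, -0.0521, 0.0469]
tool_rot: [-0.003, 0.044, 0.999, 0.001]
force: [0.5, -0.1, 0.6]
width: 0.056
gripper_force: 0.0
```

```bash
python3 - <<'E'
from h import *
plan(565.9,-52.5,1,84.9);print(get_obs()["width"])
E
```

```text
d [-0.13 -0.01  1.83] wz 0.02 tilt wx wy [ 0.01 -0.07] q6 -1.71 t 8.65 pos [563.1 -52.1  46.9] yaw 85.0
0.05601979587604029
```

Emit:
step_arm --rows '[{"dx": 0, "dy": 0, "dz": 0, "wx": 0, "wy": 0, "wz": 0, "claw": 0}, {"dx": 0, "dy": 0, "dz": 0, "wx": 0, "wy": 0, "wz": 0, "claw": 0}, {"dx": 0, "dy": 0, "dz": 0, "wx": 0, "wy": 0, "wz": 0, "claw": 0}, {"dx": 0, "dy": 0, "dz": 0, "wx": 0, "wy": 0, "wz": 0, "claw": 0}, {"dx": 0, "dy": 0, "dz": 0, "wx": 0, "wy": 0, "wz": 0, "claw": 0}]'

```text
t: 9.07
tcp_pos: [0.5656, -0.0526, 0.05]
tool_rot: [0.001, 0.045, 0.999, -0.0]
force: [0.5, 0.1, 0.1]
width: 0.0886
gripper_force: 0.0
```

```bash
python3 - <<'E'
from h import *
plan(565.9,-52.5,1,84.9);print(get_obs()["width"])
E
```

```text
d [-0.01  0.01  1.96] wz -0.0 tilt wx wy [-0.    0.02] q6 -1.71 t 9.0667 pos [565.6 -52.6  50. ] yaw 84.9
0.08860266361998088
```

Emit:
step_arm --rows '[{"dx": 0, "dy": 0, "dz": 0.8, "wx": 0, "wy": 0, "wz": 0, "claw": 0}, {"dx": 0, "dy": 0, "dz": 1.5, "wx": 0, "wy": 0, "wz": 0, "claw": 0}, {"dx": 0, "dy": 0, "dz": 1.96, "wx": 0, "wy": 0, "wz": 0, "claw": 100}, {"dx": 0, "dy": 0, "dz": 1.96, "wx": 0, "wy": 0, "wz": 0, "claw": 255}, {"dx": 0, "dy": 0, "dz": 1.96, "wx": 0, "wy": 0, "wz": 0, "claw": 255}, {"dx": 0, "dy": 0, "dz": 1.96, "wx": 0, "wy": 0, "wz": 0, "claw": 255}, {"dx": 0, "dy": 0, "dz": 1.96, "wx": 0, "wy": 0, "wz": 0, "claw": 255}, {"dx": 0, "dy": 0, "dz": 1.96, "wx": 0, "wy": 0, "wz": 0, "claw": 255}, {"dx": 0, "dy": 0, "dz": 1.96, "wx": 0, "wy": 0, "wz": 0, "claw": 255}, {"dx": 0, "dy": 0, "dz": 1.96, "wx": 0, "wy": 0, "wz": 0, "claw": 255}]'

```text
t: 9.9
tcp_pos: [0.5653, -0.0525, 0.0001]
tool_rot: [0.0, 0.045, 0.999, -0.0]
force: [0.7, 0.3, 0.2]
width: 0.0433
gripper_force: 0.0
```

Emit:
step_arm --rows '[{"dx": 0, "dy": 0, "dz": -0.3, "wx": 0, "wy": 0, "wz": 0, "claw": 255}, {"dx": 0, "dy": 0, "dz": -0.8, "wx": 0, "wy": 0, "wz": 0, "claw": 255}, {"dx": 0, "dy": 0, "dz": -1.2, "wx": 0, "wy": 0, "wz": 0, "claw": 255}, {"dx": 0, "dy": 0, "dz": -1.2, "wx": 0, "wy": 0, "wz": 0, "claw": 255}]'

```text
t: 10.23
tcp_pos: [0.5667, -0.0528, 0.0323]
tool_rot: [0.002, 0.045, 0.999, -0.0]
force: [0.2, 0.1, -0.5]
width: 0.0162
gripper_force: 0.0
```

```bash
python3 - <<'E'
from h import *
p,W=cloud("wrist");s,W2=cloud("scene")
cv2.imwrite("pics/w4.png",np.hstack([cv2.resize(p,(400,250)),cv2.resize(s[150:350,190:390],(400,400))[:250*1] if 0 else cv2.resize(s[160:335,190:470],(400,250))]))
E
```

```text
(no output)
```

View pics/w4.png

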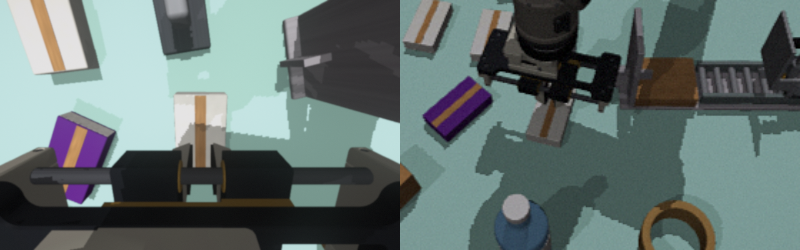

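The picture shows the fingers shut above the carton, which was not caught. In the scene view the carton seems to lie further towards the bottle, so I'll measure it again.

```bash
python3 - <<'E'
from h import *
for n in("scene","wrist","top"):
    p,W=cloud(n);z=W[...,2];x=W[...,0];y=W[...,1];h=cv2.cvtColor(p,cv2.COLOR_BGR2HSV)
    m=(z>.015)&(z<.03)&(x>.48)&(x<.66)&(y<.0)&(y>-.12)&~((h[...,0]>110)&(h[...,1]>60))
    k,l,s,c=cv2.connectedComponentsWithStats(m.astype(np.uint8))
    for i in range(1,k):
        if s[i,4]>100: print(n,c[i].round(),s[i,4],rect(W,l==i),np.median(z[l==i]),W[l==i][:,:2].min(0),W[l==i][:,:2].max(0))
E
```

```text
scene [294. 245.] 674 (array([577.6, -54.2]), array([81.5, 56.1]), -5.1) 0.023733583517103862 [ 0.53944134 -0.08540819] [ 0.61987061 -0.02280854]
wrist [320. 194.] 7115 (array([555.6, -52.6]), array([80. , 56.2]), -5.2) 0.024129782918830306 [ 0.51353926 -0.08211311] [ 0.5957069  -0.02157138]
```

```bash
python3 - <<'E'
from h import *
print(get_obs()["tcp_pos"],get_obs()["width"])
p,W=cloud("scene");
d=np.linalg.norm(W[...,:2]-np.array([.566,-.0525]),axis=-1)
for r in range(215,262,4): print(r,[(c,*(W[r,c]*1000).round().astype(int)) for c in range(280,304,4) if not np.isnan(W[r,c,0])])
cv2.imwrite("pics/s5.png",cv2.resize(p[190:270,240:340],None,fx=6,fy=6,interpolation=2))
E
```

```text
[ 0.56459979 -0.05243246  0.02916295] 0.0012243542723032548
215 [(280, np.int64(586), np.int64(-78), np.int64(143)), (284, np.int64(585), np.int64(-70), np.int64(144)), (288, np.int64(591), np.int64(-60), np.int64(156)), (292, np.int64(591), np.int64(-52), np.int64(159)), (296, np.int64(592), np.int64(-44), np.int64(162)), (300, np.int64(591), np.int64(-36), np.int64(163))]
219 [(280, np.int64(596), np.int64(-76), np.int64(144)), (284, np.int64(595), np.int64(-68), np.int64(145)), (288, np.int64(592), np.int64(-61), np.int64(142)), (292, np.int64(578), np.int64(-56), np.int64(121)), (296, np.int64(590), np.int64(-45), np.int64(145)), (300, np.int64(588), np.int64(-37), np.int64(143))]
223 [(280, np.int64(600), np.int64(-76), np.int64(135)), (284, np.int64(601), np.int64(-67), np.int64(140)), (288, np.int64(602), np.int64(-59), np.int64(144)), (292, np.int64(599), np.int64(-51), np.int64(142)), (296, np.int64(598), np.int64(-43), np.int64(142)), (300, np.int64(598), np.int64(-35), np.int64(145))]
227 [(280, np.int64(534), np.int64(-99), np.int64(-2)), (284, np.int64(535), np.int64(-89
[... 2007 characters left out ...]
 np.int64(-46), np.int64(25)), (300, np.int64(601), np.int64(-37), np.int64(24))]
255 [(280, np.int64(614), np.int64(-81), np.int64(16)), (284, np.int64(616), np.int64(-71), np.int64(23)), (288, np.int64(615), np.int64(-62), np.int64(24)), (292, np.int64(614), np.int64(-53), np.int64(25)), (296, np.int64(611), np.int64(-45), np.int64(22)), (300, np.int64(609), np.int64(-36), np.int64(21))]
259 [(280, np.int64(616), np.int64(-82), np.int64(-2)), (284, np.int64(615), np.int64(-72), np.int64(0)), (288, np.int64(617), np.int64(-63), np.int64(6)), (292, np.int64(617), np.int64(-53), np.int64(9)), (296, np.int64(618), np.int64(-44), np.int64(15)), (300, np.int64(618), np.int64(-34), np.int64(20))]
```

View pics/s5.png

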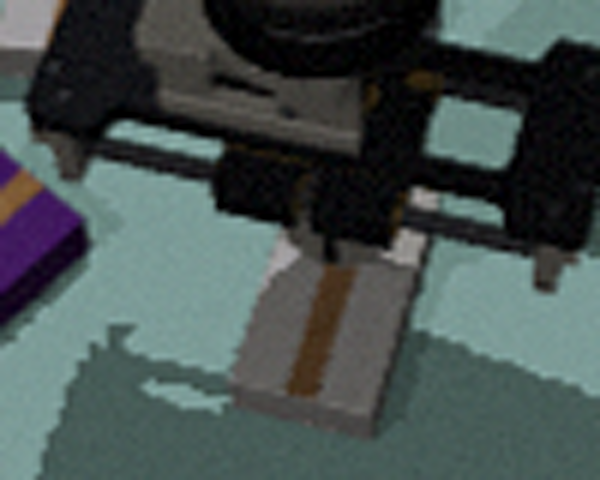

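The fingers end about 30 mm higher than the reported TCP would put them: the scene shows the fingertip at z≈60 mm while TCP z=29 mm. I'll raise the arm, open the fingers and measure the tips.

Emit:
step_arm --rows '[{"dx": 0, "dy": 0, "dz": -1.5, "wx": 0, "wy": 0, "wz": 0, "claw": 0}, {"dx": 0, "dy": 0, "dz": -3, "wx": 0, "wy": 0, "wz": 0, "claw": 0}, {"dx": 0, "dy": 0, "dz": -3, "wx": 0, "wy": 0, "wz": 0, "claw": 0}, {"dx": 0, "dy": 0, "dz": -3, "wx": 0, "wy": 0, "wz": 0, "claw": 0}, {"dx": 0, "dy": 0, "dz": -3, "wx": 0, "wy": 0, "wz": 0, "claw": 0}, {"dx": 0, "dy": 0, "dz": -3, "wx": 0, "wy": 0, "wz": 0, "claw": 0}, {"dx": 0, "dy": 0, "dz": -3, "wx": 0, "wy": 0, "wz": 0, "claw": 0}, {"dx": 0, "dy": 0, "dz": -3, "wx": 0, "wy": 0, "wz": 0, "claw": 0}, {"dx": 0, "dy": 0, "dz": -3, "wx": 0, "wy": 0, "wz": 0, "claw": 0}, {"dx": 0, "dy": 0, "dz": -3, "wx": 0, "wy": 0, "wz": 0, "claw": 0}]'

```text
t: 11.37
tcp_pos: [0.5648, -0.0525, 0.1042]
tool_rot: [-0.0, 0.045, 0.999, 0.0]
force: [1.0, 0.1, 0.6]
width: 0.0625
gripper_force: 0.0
```

```bash
python3 - <<'E'
from h import *
o=get_obs();print(o["tcp_pos"],o["width"])
w,a,b,c=o["tool_rot"];M=R.from_quat([a,b,c,w])
for n in("scene","top","wrist"):
    p,W=cloud(n)
    if n=="scene": cv2.imwrite("pics/s6.png",cv2.resize(p[170:270,220:340],None,fx=5,fy=5,interpolation=2))
    T=M.inv().apply((W.reshape(-1,3)-o["tcp_pos"]))*1000
    ok=(abs(T[:,0])<30)&(abs(T[:,1])<75)&(T[:,2]<60)&(T[:,2]>-120)&~np.isnan(T[:,2])
    F=T[ok]
    print(n,len(F))
    for lo in range(-120,60,10):
        q=F[(F[:,2]>=lo)&(F[:,2]<lo+10)]
        if len(q): print(lo,len(q),"x",q[:,0].min().round(),q[:,0].max().round(),"y",q[:,1].min().round(),q[:,1].max().round())
E
```

```text
[ 0.56480271 -0.05247094  0.10415383] 0.06251695716224402
scene 638
-120 349 x -30.0 24.0 y -63.0 63.0
-110 111 x -30.0 23.0 y -74.0 73.0
-100 7 x -19.0 -8.0 y -34.0 62.0
-90 6 x -9.0 -3.0 y -33.0 62.0
-80 10 x -12.0 4.0 y -39.0 -31.0
-70 18 x -12.0 6.0 y -43.0 -30.0
-60 33 x -13.0 -4.0 y -48.0 49.0
-50 45 x -13.0 0.0 y -48.0 49.0
-40 47 x -13.0 7.0 y -46.0 45.0
-30 12 x -12.0 4.0 y -39.0 35.0
top 376
-120 251 x -15.0 30.0 y -47.0 66.0
-110 112 x 23.0 30.0 y -33.0 69.0
-90 1 x -3.0 -3.0 y 37.0 37.0
-80 4 x -2.0 1.0 y 35.0 37.0
-70 4 x -2.0 5.0 y 35.0 37.0
-50 1 x 11.0 11.0 y -36.0 -36.0
-40 2 x 9.0 10.0 y -34.0 37.0
-30 1 x 7.0 7.0 y 35.0 35.0
wrist 22400
-120 11065 x -13.0 30.0 y -75.0 74.0
-110 6079 x -19.0 30.0 y -75.0 75.0
-100 826 x -2.0 30.0 y -38.0 39.0
-90 621 x -11.0 11.0 y -38.0 39.0
-80 566 x -12.0 4.0 y -37.0 39.0
-70 766 x -10.0 12.0 y -52.0 52.0
-60 892 x -10.0 12.0 y -52.0 53.0
-50 784 x -4.0 12.0 y -51.0 53.0
-40 629 x -9.0 12.0 y -51.0 52.0
-30 172 x -10.0 12.0 y -41.0 44.0
```

View pics/s6.png

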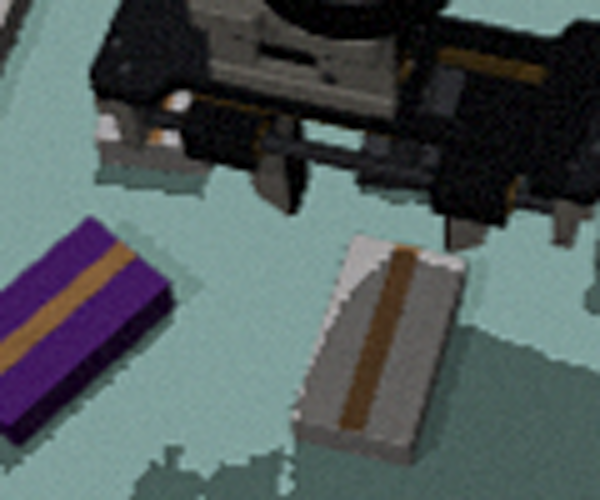

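All three cameras put the real fingertips about 27 mm short of the reported TCP. I'll get the exact offset.

```bash
python3 - <<'E'
from h import *
o=get_obs();print(o["tcp_pos"],o["width"])
w,a,b,c=o["tool_rot"];M=R.from_quat([a,b,c,w])
for n in("scene","wrist"):
    p,W=cloud(n)
    T=M.inv().apply((W.reshape(-1,3)-o["tcp_pos"]))*1000
    ok=(abs(T[:,0])<15)&(abs(T[:,1])<60)&(T[:,2]<40)&(T[:,2]>-40)
    for s in(-1,1):
        F=T[ok&(T[:,1]*s>0)];i=np.argsort(F[:,2]);print(n,s,len(F),F[i[-6:]].round(1).tolist(),"inner y",(np.sort(F[:,1]*s)[:5]).round(1))
plan(565.9,-52.5,0,84.9)
E
```

```text
[ 0.56499781 -0.05248813  0.10454764] 0.07449539249159189
scene -1 36 [[-11.6, -40.8, -28.7], [-10.4, -37.0, -28.4], [-11.4, -43.2, -27.4], [8.2, -36.5, -27.1], [2.0, -36.9, -24.8], [-10.9, -39.3, -24.4]] inner y [36.3 36.4 36.5 36.5 36.5]
scene 1 18 [[-11.7, 41.4, -32.4], [-10.4, 45.2, -31.8], [-11.8, 41.5, -28.5], [-10.7, 45.3, -28.4], [-10.9, 43.3, -27.8], [-9.5, 38.8, -27.5]] inner y [38.8 38.9 38.9 41.4 41.5]
wrist -1 433 [[7.4, -38.8, -25.5], [-2.1, -38.8, -25.4], [9.2, -41.0, -25.3], [7.9, -38.8, -25.2], [8.5, -38.8, -25.0], [6.5, -38.9, -24.9]] inner y [38.2 38.2 38.4 38.4 38.4]
wrist 1 432 [[8.8, 39.8, -25.6], [-0.7, 39.9, -25.6], [-1.3, 39.9, -25.5], [2.4, 40.3, -25.4], [6.8, 40.0, -25.3], [9.0, 42.3, -24.6]] inner y [39.4 39.5 39.5 39.5 39.5]
d [-0.03  0.    4.19] wz -0.01 tilt wx wy [0. 0.] q6 -1.71 t 11.6167 pos [565.  -52.5 104.7] yaw 84.9
```

The tips end 25 mm short of the reported TCP, so I'll fold this offset into the planner. Now I descend to 3 mm true tip height, which is a reported TCP z of -22 mm.

Emit:
step_arm --rows '[{"dx": 0, "dy": 0, "dz": 1.5, "wx": 0, "wy": 0, "wz": 0, "claw": 0}, {"dx": 0, "dy": 0, "dz": 3, "wx": 0, "wy": 0, "wz": 0, "claw": 0}, {"dx": 0, "dy": 0, "dz": 4, "wx": 0, "wy": 0, "wz": 0, "claw": 0}, {"dx": 0, "dy": 0, "dz": 4.7, "wx": 0, "wy": 0, "wz": 0, "claw": 0}, {"dx": 0, "dy": 0, "dz": 5.06, "wx": 0, "wy": 0, "wz": 0, "claw": 0}, {"dx": 0, "dy": 0, "dz": 5.06, "wx": 0, "wy": 0, "wz": 0, "claw": 0}, {"dx": 0, "dy": 0, "dz": 5.06, "wx": 0, "wy": 0, "wz": 0, "claw": 255}, {"dx": 0, "dy": 0, "dz": 5.06, "wx": 0, "wy": 0, "wz": 0, "claw": 255}, {"dx": 0, "dy": 0, "dz": 5.06, "wx": 0, "wy": 0, "wz": 0, "claw": 255}, {"dx": 0, "dy": 0, "dz": 5.06, "wx": 0, "wy": 0, "wz": 0, "claw": 255}]'

```text
t: 12.45
tcp_pos: [0.5657, -0.0527, -0.0207]
tool_rot: [0.001, 0.045, 0.999, -0.0]
force: [0.3, 0.2, 0.3]
width: 0.0696
gripper_force: 0.0
```

Emit:
step_arm --rows '[{"dx": 0, "dy": 0, "dz": 0, "wx": 0, "wy": 0, "wz": 0, "claw": 255}, {"dx": 0, "dy": 0, "dz": 0, "wx": 0, "wy": 0, "wz": 0, "claw": 255}, {"dx": 0, "dy": 0, "dz": 0, "wx": 0, "wy": 0, "wz": 0, "claw": 255}, {"dx": 0, "dy": 0, "dz": 0, "wx": 0, "wy": 0, "wz": 0, "claw": 255}]'

```text
t: 12.78
tcp_pos: [0.5653, -0.0526, -0.0213]
tool_rot: [0.0, 0.045, 0.999, -0.0]
force: [-1.0, -0.9, 5.6]
width: 0.0562
gripper_force: 30.0
```

```bash
sed -i 's|np.array(\[x,y,z\])/1000-o|np.array([x,y,z-25])/1000-o|; s|"pos",(o\["tcp_pos"\]\*1000)|"tip",(o["tcp_pos"]*1000+[0,0,25])|' h.py; python3 - <<'E'
from h import *
plan(*jig(0,0),200,TH)
E
```

```text
d [ 3.98  6.68 -7.86] wz 15.15 tilt wx wy [-0.    0.01] q6 -1.71 t 12.7833 tip [565.3 -52.6   3.7] yaw 84.9
```

Emit:
step_arm --rows '[{"dx": 0, "dy": 0, "dz": -0.3, "wx": 0, "wy": 0, "wz": 0, "claw": 255}, {"dx": 0, "dy": 0, "dz": -1.3, "wx": 0, "wy": 0, "wz": 0, "claw": 255}, {"dx": 0, "dy": 0, "dz": -2.4, "wx": 0, "wy": 0, "wz": 1, "claw": 255}, {"dx": 0, "dy": 0, "dz": -3.6, "wx": 0, "wy": 0, "wz": 2.2, "claw": 255}, {"dx": 0, "dy": 0, "dz": -4.8, "wx": 0, "wy": 0, "wz": 3.4, "claw": 255}, {"dx": 0, "dy": 0, "dz": -6, "wx": 0, "wy": 0, "wz": 4.6, "claw": 255}, {"dx": 0, "dy": 0, "dz": -7.2, "wx": 0, "wy": 0, "wz": 5.8, "claw": 255}, {"dx": 0, "dy": 0, "dz": -7.9, "wx": 0, "wy": 0, "wz": 7, "claw": 255}, {"dx": 0, "dy": 0, "dz": -7.9, "wx": 0, "wy": 0, "wz": 8.2, "claw": 255}, {"dx": 0, "dy": 0, "dz": -7.9, "wx": 0, "wy": 0, "wz": 8.2, "claw": 255}]'

```text
t: 13.62
tcp_pos: [0.5654, -0.0525, 0.1772]
tool_rot: [0.001, 0.393, 0.919, 0.0]
force: [0.0, -0.7, -2.0]
width: 0.0557
gripper_force: 30.0
```

```bash
python3 - <<'E'
from h import *
print(get_obs()["width"],get_obs()["force"])
plan(*jig(0,0),200,TH)
E
```

```text
0.055650431451544906 [ 0.03579671 -0.70225707 -2.00058037]
d [7.4  2.4  0.08] wz 6.9 tilt wx wy [0.02 0.02] q6 -0.99 t 13.6167 tip [565.4 -52.5 202.2] yaw 43.7
```

Emit:
step_arm --rows '[{"dx": 0.8, "dy": 0.3, "dz": 0, "wx": 0, "wy": 0, "wz": 1.1, "claw": 255}, {"dx": 2, "dy": 0.6, "dz": 0, "wx": 0, "wy": 0, "wz": 2.4, "claw": 255}, {"dx": 3.2, "dy": 1, "dz": 0, "wx": 0, "wy": 0, "wz": 3.7, "claw": 255}, {"dx": 4.4, "dy": 1.4, "dz": 0, "wx": 0, "wy": 0, "wz": 5, "claw": 255}, {"dx": 5.6, "dy": 1.8, "dz": 0, "wx": 0, "wy": 0, "wz": 6.2, "claw": 255}, {"dx": 6.7, "dy": 2.2, "dz": 0, "wx": 0, "wy": 0, "wz": 6.9, "claw": 255}, {"dx": 7.4, "dy": 2.4, "dz": 0, "wx": 0, "wy": 0, "wz": 6.9, "claw": 255}, {"dx": 7.4, "dy": 2.4, "dz": 0, "wx": 0, "wy": 0, "wz": 6.9, "claw": 255}, {"dx": 7.4, "dy": 2.4, "dz": 0, "wx": 0, "wy": 0, "wz": 6.9, "claw": 255}]'

```text
t: 14.37
tcp_pos: [0.4792, 0.123, 0.1751]
tool_rot: [-0.0, 0.645, 0.764, -0.001]
force: [0.2, -1.0, -1.1]
width: 0.0555
gripper_force: 30.0
```

```bash
python3 - <<'E'
from h import *
plan(*jig(0,0),36,TH)
E
```

```text
d [-0.02  0.08  6.57] wz 0.1 tilt wx wy [-0.02  0.  ] q6 -0.07 t 14.3667 tip [479.2 123.  200.1] yaw 9.7
```

Emit:
step_arm --rows '[{"dx": 0, "dy": 0.07, "dz": 0.6, "wx": 0, "wy": 0, "wz": 0.1, "claw": 255}, {"dx": 0, "dy": 0.07, "dz": 1.5, "wx": 0, "wy": 0, "wz": 0.1, "claw": 255}, {"dx": 0, "dy": 0.07, "dz": 2.6, "wx": 0, "wy": 0, "wz": 0.1, "claw": 255}, {"dx": 0, "dy": 0.07, "dz": 3.7, "wx": 0, "wy": 0, "wz": 0.1, "claw": 255}, {"dx": 0, "dy": 0.07, "dz": 4.8, "wx": 0, "wy": 0, "wz": 0.1, "claw": 255}, {"dx": 0, "dy": 0.07, "dz": 5.6, "wx": 0, "wy": 0, "wz": 0.1, "claw": 255}, {"dx": 0, "dy": 0.07, "dz": 6.1, "wx": 0, "wy": 0, "wz": 0.1, "claw": 255}, {"dx": 0, "dy": 0.07, "dz": 6.35, "wx": 0, "wy": 0, "wz": 0.1, "claw": 255}, {"dx": 0, "dy": 0.07, "dz": 6.4, "wx": 0, "wy": 0, "wz": 0.1, "claw": 255}, {"dx": 0, "dy": 0.07, "dz": 6.4, "wx": 0, "wy": 0, "wz": 0.1, "claw": 255}]'

```text
t: 15.2
tcp_pos: [0.4821, 0.1221, 0.0156]
tool_rot: [-0.0, 0.65, 0.76, -0.0]
force: [-0.3, 0.7, -0.7]
width: 0.0558
gripper_force: 30.0
```

Emit:
step_arm --rows '[{"dx": 0, "dy": 0, "dz": 0.04, "wx": 0, "wy": 0, "wz": 0, "claw": 255}, {"dx": 0, "dy": 0, "dz": 0.08, "wx": 0, "wy": 0, "wz": 0, "claw": 255}, {"dx": 0, "dy": 0, "dz": 0.1, "wx": 0, "wy": 0, "wz": 0, "claw": 255}, {"dx": 0, "dy": 0, "dz": 0.1, "wx": 0, "wy": 0, "wz": 0, "claw": 255}]'

```text
t: 15.53
tcp_pos: [0.4821, 0.1228, 0.0137]
tool_rot: [0.0, 0.65, 0.76, 0.0]
force: [0.4, 0.4, -1.3]
width: 0.0562
gripper_force: 30.0
```

Emit:
step_arm --rows '[{"dx": 0, "dy": 0, "dz": 0.04, "wx": 0, "wy": 0, "wz": 0, "claw": 255}, {"dx": 0, "dy": 0, "dz": 0.07, "wx": 0, "wy": 0, "wz": 0, "claw": 255}, {"dx": 0, "dy": 0, "dz": 0.07, "wx": 0, "wy": 0, "wz": 0, "claw": 255}]'

```text
t: 15.78
tcp_pos: [0.4821, 0.1228, 0.0123]
tool_rot: [0.0, 0.65, 0.76, 0.0]
force: [-1.8, 0.9, 6.2]
width: 0.0557
gripper_force: 30.0
```

Emit:
step_arm --rows '[{"dx": 0, "dy": 0, "dz": 0, "wx": 0, "wy": 0, "wz": 0, "claw": 40}, {"dx": 0, "dy": 0, "dz": 0, "wx": 0, "wy": 0, "wz": 0, "claw": 40}, {"dx": 0, "dy": 0, "dz": 0, "wx": 0, "wy": 0, "wz": 0, "claw": 40}, {"dx": 0, "dy": 0, "dz": 0, "wx": 0, "wy": 0, "wz": 0, "claw": 40}, {"dx": 0, "dy": 0, "dz": -0.6, "wx": 0, "wy": 0, "wz": 0, "claw": 40}, {"dx": 0, "dy": 0, "dz": -1.8, "wx": 0, "wy": 0, "wz": 0, "claw": 40}, {"dx": 0, "dy": 0, "dz": -3.2, "wx": 0, "wy": 0, "wz": 0, "claw": 0}, {"dx": 0, "dy": 0, "dz": -4.8, "wx": 0, "wy": 0, "wz": 0, "claw": 0}, {"dx": 0, "dy": 0, "dz": -6.4, "wx": 0, "wy": 0, "wz": 0, "claw": 0}, {"dx": 0, "dy": 0, "dz": -6.4, "wx": 0, "wy": 0, "wz": 0, "claw": 0}]'

```text
t: 16.62
tcp_pos: [0.4859, 0.1232, 0.179]
tool_rot: [0.005, 0.65, 0.76, 0.005]
force: [0.7, 0.5, 0.8]
width: 0.0913
gripper_force: 0.0
```

```bash
python3 - <<'E'
from h import *
cartons();plan(431.4,-185.2,200,91.4)
E
```

```text
[385. 187.] (array([ 582.1, -204.2]), array([101.4,  56. ]), -32.3) z 0.023 bgr [108.  40.  82.]
[379. 248.] (array([ 431.4, -185.3]), array([99.9, 56.8]), 1.9) z 0.023 bgr [155.5 158.  158. ]
[428. 250.] (array([ 427.5, -304.1]), array([100.3,  55.4]), -2.7) z 0.023 bgr [155. 157. 158.]
[378. 297.] (array([ 311.1, -178.8]), array([56.2, 40.6]), -69.4) z 0.0229 bgr [  0.  82. 159.]
d [-1.185e+01 -4.000e+00 -1.000e-02] wz -16.5 tilt wx wy [0.1  0.01] q6 -0.06 t 16.6667 tip [484.4 123.  200.4] yaw 8.9
```

Emit:
step_arm --rows '[{"dx": -11.85, "dy": -3.9, "dz": 0, "wx": 0, "wy": 0, "wz": -16.5, "claw": 0}, {"dx": -11.85, "dy": -3.9, "dz": 0, "wx": 0, "wy": 0, "wz": -16.5, "claw": 0}, {"dx": -11.85, "dy": -3.9, "dz": 0, "wx": 0, "wy": 0, "wz": -16.5, "claw": 0}, {"dx": -11.85, "dy": -3.9, "dz": 0, "wx": 0, "wy": 0, "wz": -16.5, "claw": 0}, {"dx": -11.85, "dy": -3.9, "dz": 0, "wx": 0, "wy": 0, "wz": -16.5, "claw": 0}, {"dx": -11.85, "dy": -3.9, "dz": 0, "wx": 0, "wy": 0, "wz": -16.5, "claw": 0}, {"dx": -11.85, "dy": -3.9, "dz": 0, "wx": 0, "wy": 0, "wz": -16.5, "claw": 0}, {"dx": -11.85, "dy": -3.9, "dz": 0, "wx": 0, "wy": 0, "wz": -16.5, "claw": 0}, {"dx": -11.85, "dy": -3.9, "dz": 0, "wx": 0, "wy": 0, "wz": -16.5, "claw": 0}, {"dx": -11.85, "dy": -3.9, "dz": 0, "wx": 0, "wy": 0, "wz": -16.5, "claw": 0}]'

```text
t: 17.5
tcp_pos: [0.4299, -0.1891, 0.17]
tool_rot: [-0.001, 0.154, 0.988, -0.0]
force: [0.2, 0.6, -0.3]
width: 0.0918
gripper_force: 0.0
```

Emit:
step_arm --rows '[{"dx": 0, "dy": 0, "dz": 0.5, "wx": 0, "wy": 0, "wz": -1.4, "claw": 0}, {"dx": 0, "dy": 0, "dz": 2, "wx": 0, "wy": 0, "wz": -2.2, "claw": 0}, {"dx": 0, "dy": 0, "dz": 3.6, "wx": 0, "wy": 0, "wz": -2.2, "claw": 0}, {"dx": 0, "dy": 0, "dz": 5, "wx": 0, "wy": 0, "wz": -2.2, "claw": 0}, {"dx": 0, "dy": 0, "dz": 5, "wx": 0, "wy": 0, "wz": -2.2, "claw": 0}, {"dx": 0, "dy": 0, "dz": 5, "wx": 0, "wy": 0, "wz": -2.2, "claw": 0}, {"dx": 0, "dy": 0, "dz": 5, "wx": 0, "wy": 0, "wz": -2.2, "claw": 0}, {"dx": 0, "dy": 0, "dz": 5, "wx": 0, "wy": 0, "wz": -2.2, "claw": 0}]'

```text
t: 18.17
tcp_pos: [0.4325, -0.1858, 0.0483]
tool_rot: [0.002, 0.059, 0.998, -0.001]
force: [-0.1, 0.1, -0.1]
width: 0.0918
gripper_force: 0.0
```

```bash
python3 - <<'E'
from h import *
plan(431.4,-185.3,3.5,91.5)
p,W=cloud("top");z=W[...,2];x,y=W[...,0],W[...,1]
m=(z>.045)&(z<.07)&(x>.4)&(x<.56)&(y>.04)&(y<.2)&(np.ptp(p.astype(int),axis=-1)<90)
k,l,s,c=cv2.connectedComponentsWithStats(m.astype(np.uint8));i=1+np.argmax(s[1:,4])
r=rect(W,l==i);print(s[i,4],r,np.median(z[l==i]))
t=np.radians(TH);d=r[0]-O;print("jig",d@[np.cos(t),np.sin(t)],d@[-np.sin(t),np.cos(t)])
E
```

```text
d [0.05 0.02 2.79] wz -1.65 tilt wx wy [-0.02  0.04] q6 -2.02 t 18.1667 tip [ 432.5 -185.8   73.3] yaw 83.2
946 (array([482.1, 127.1]), array([93.4, 56.4]), -81.2) 0.05664957586092789
jig 1.7856895803252137 4.169090155263848
```

Emit:
step_arm --rows '[{"dx": 0, "dy": 0, "dz": 0, "wx": 0, "wy": 0, "wz": -1.2, "claw": 0}, {"dx": 0, "dy": 0, "dz": 0.5, "wx": 0, "wy": 0, "wz": -1.65, "claw": 0}, {"dx": 0, "dy": 0, "dz": 1.3, "wx": 0, "wy": 0, "wz": -1.65, "claw": 0}, {"dx": 0, "dy": 0, "dz": 2.2, "wx": 0, "wy": 0, "wz": -1.65, "claw": 0}, {"dx": 0, "dy": 0, "dz": 2.78, "wx": 0, "wy": 0, "wz": -1.65, "claw": 0}, {"dx": 0, "dy": 0, "dz": 2.78, "wx": 0, "wy": 0, "wz": -1.65, "claw": 0}, {"dx": 0, "dy": 0, "dz": 2.78, "wx": 0, "wy": 0, "wz": -1.65, "claw": 255}, {"dx": 0, "dy": 0, "dz": 2.78, "wx": 0, "wy": 0, "wz": -1.65, "claw": 255}, {"dx": 0, "dy": 0, "dz": 2.78, "wx": 0, "wy": 0, "wz": -1.65, "claw": 255}, {"dx": 0, "dy": 0, "dz": 2.78, "wx": 0, "wy": 0, "wz": -1.65, "claw": 255}]'

```text
t: 19.05
tcp_pos: [0.432, -0.1855, -0.0219]
tool_rot: [0.001, -0.013, 1.0, -0.001]
force: [0.1, -1.3, 0.5]
width: 0.0699
gripper_force: 0.0
```

Emit:
step_arm --rows '[{"dx": 0, "dy": 0, "dz": 0, "wx": 0, "wy": 0, "wz": 0, "claw": 255}, {"dx": 0, "dy": 0, "dz": 0, "wx": 0, "wy": 0, "wz": 0, "claw": 255}, {"dx": 0, "dy": 0, "dz": 0, "wx": 0, "wy": 0, "wz": 0, "claw": 255}, {"dx": 0, "dy": 0, "dz": 0, "wx": 0, "wy": 0, "wz": 0, "claw": 255}]'

```text
t: 19.38
tcp_pos: [0.4316, -0.1853, -0.0225]
tool_rot: [0.001, -0.013, 1.0, -0.0]
force: [-1.6, -0.3, 6.5]
width: 0.0558
gripper_force: 30.0
```

Emit:
step_arm --rows '[{"dx": 0, "dy": 0, "dz": -0.3, "wx": 0, "wy": 0, "wz": 0, "claw": 255}, {"dx": 0, "dy": 0, "dz": -1.3, "wx": 0, "wy": 0, "wz": 0, "claw": 255}, {"dx": 0, "dy": 0, "dz": -2.4, "wx": 0, "wy": 0, "wz": 1, "claw": 255}, {"dx": 0, "dy": 0, "dz": -3.6, "wx": 0, "wy": 0, "wz": 2.2, "claw": 255}, {"dx": 0, "dy": 0, "dz": -4.8, "wx": 0, "wy": 0, "wz": 3.4, "claw": 255}, {"dx": 0, "dy": 0, "dz": -6, "wx": 0, "wy": 0, "wz": 4.6, "claw": 255}, {"dx": 0, "dy": 0, "dz": -7.2, "wx": 0, "wy": 0, "wz": 5.8, "claw": 255}, {"dx": 0, "dy": 0, "dz": -7.9, "wx": 0, "wy": 0, "wz": 7, "claw": 255}, {"dx": 0, "dy": 0, "dz": -7.9, "wx": 0, "wy": 0, "wz": 8.2, "claw": 255}, {"dx": 0, "dy": 0, "dz": -7.9, "wx": 0, "wy": 0, "wz": 8.2, "claw": 255}]'

```text
t: 20.22
tcp_pos: [0.4314, -0.185, 0.1757]
tool_rot: [0.001, 0.34, 0.94, -0.0]
force: [1.0, -0.8, -2.0]
width: 0.0557
gripper_force: 30.0
```

```bash
python3 - <<'E'
from h import *
print(get_obs()["width"],get_obs()["force"])
plan(*jig(0,0),200,TH)
E
```

```text
0.05574217145799655 [ 0.97139167 -0.78477046 -1.96618762]
d [ 6.34 10.74  0.02] wz 8.22 tilt wx wy [0.01 0.02] q6 -1.45 t 20.2167 tip [ 431.4 -185.   200.7] yaw 50.3
```

Emit:
step_arm --rows '[{"dx": 0.5, "dy": 0.9, "dz": 0, "wx": 0, "wy": 0, "wz": 1.2, "claw": 255}, {"dx": 1.3, "dy": 2.2, "dz": 0, "wx": 0, "wy": 0, "wz": 2.5, "claw": 255}, {"dx": 2.1, "dy": 3.6, "dz": 0, "wx": 0, "wy": 0, "wz": 3.8, "claw": 255}, {"dx": 2.9, "dy": 5, "dz": 0, "wx": 0, "wy": 0, "wz": 5.1, "claw": 255}, {"dx": 3.7, "dy": 6.4, "dz": 0, "wx": 0, "wy": 0, "wz": 6.4, "claw": 255}, {"dx": 4.5, "dy": 7.8, "dz": 0, "wx": 0, "wy": 0, "wz": 7.6, "claw": 255}, {"dx": 5.3, "dy": 9.1, "dz": 0, "wx": 0, "wy": 0, "wz": 8.22, "claw": 255}, {"dx": 6, "dy": 10.2, "dz": 0, "wx": 0, "wy": 0, "wz": 8.22, "claw": 255}, {"dx": 6.34, "dy": 10.74, "dz": 0, "wx": 0, "wy": 0, "wz": 8.22, "claw": 255}, {"dx": 6.34, "dy": 10.74, "dz": 0, "wx": 0, "wy": 0, "wz": 8.22, "claw": 255}]'

```text
t: 21.05
tcp_pos: [0.4789, 0.1273, 0.1734]
tool_rot: [-0.001, 0.644, 0.765, -0.0]
force: [-0.8, -0.0, -1.8]
width: 0.0561
gripper_force: 30.0
```

Emit:
step_arm --rows '[{"dx": 0, "dy": 0, "dz": 0, "wx": 0, "wy": 0, "wz": 0, "claw": 255}, {"dx": 0, "dy": 0, "dz": 0, "wx": 0, "wy": 0, "wz": 0, "claw": 255}, {"dx": 0, "dy": 0, "dz": 0, "wx": 0, "wy": 0, "wz": 0, "claw": 255}]'

```text
t: 21.3
tcp_pos: [0.4793, 0.1219, 0.174]
tool_rot: [-0.0, 0.647, 0.763, -0.001]
force: [-0.1, 0.3, -1.7]
width: 0.0557
gripper_force: 30.0
```

```bash
python3 - <<'E'
from h import *
plan(*jig(0,0),60.1,TH)
E
```

```text
d [0.02 0.08 5.56] wz 0.04 tilt wx wy [-0.01  0.  ] q6 -0.07 t 21.3 tip [479.3 121.9 199. ] yaw 9.4
```

Emit:
step_arm --rows '[{"dx": 0.02, "dy": 0.05, "dz": 0.6, "wx": 0, "wy": 0, "wz": 0.04, "claw": 255}, {"dx": 0.02, "dy": 0.05, "dz": 1.5, "wx": 0, "wy": 0, "wz": 0.04, "claw": 255}, {"dx": 0.02, "dy": 0.05, "dz": 2.5, "wx": 0, "wy": 0, "wz": 0.04, "claw": 255}, {"dx": 0.02, "dy": 0.05, "dz": 3.5, "wx": 0, "wy": 0, "wz": 0.04, "claw": 255}, {"dx": 0.02, "dy": 0.05, "dz": 4.4, "wx": 0, "wy": 0, "wz": 0.04, "claw": 255}, {"dx": 0.02, "dy": 0.05, "dz": 5, "wx": 0, "wy": 0, "wz": 0.04, "claw": 255}, {"dx": 0.02, "dy": 0.05, "dz": 5.3, "wx": 0, "wy": 0, "wz": 0.04, "claw": 255}, {"dx": 0.02, "dy": 0.05, "dz": 5.44, "wx": 0, "wy": 0, "wz": 0.04, "claw": 255}, {"dx": 0.02, "dy": 0.05, "dz": 5.44, "wx": 0, "wy": 0, "wz": 0.04, "claw": 255}, {"dx": 0.02, "dy": 0.05, "dz": 5.44, "wx": 0, "wy": 0, "wz": 0.04, "claw": 255}]'

```text
t: 22.13
tcp_pos: [0.4816, 0.1233, 0.0392]
tool_rot: [0.0, 0.648, 0.761, 0.001]
force: [0.7, -0.4, -2.5]
width: 0.0557
gripper_force: 30.0
```

Emit:
step_arm --rows '[{"dx": 0, "dy": 0, "dz": 0.03, "wx": 0, "wy": 0, "wz": 0, "claw": 255}, {"dx": 0, "dy": 0, "dz": 0.06, "wx": 0, "wy": 0, "wz": 0, "claw": 255}, {"dx": 0, "dy": 0, "dz": 0.06, "wx": 0, "wy": 0, "wz": 0, "claw": 255}]'

```text
t: 22.38
tcp_pos: [0.4813, 0.1237, 0.0375]
tool_rot: [0.0, 0.648, 0.761, 0.0]
force: [-0.1, -0.6, -1.1]
width: 0.0557
gripper_force: 30.0
```

Emit:
step_arm --rows '[{"dx": 0, "dy": 0, "dz": 0.04, "wx": 0, "wy": 0, "wz": 0, "claw": 255}, {"dx": 0, "dy": 0, "dz": 0.08, "wx": 0, "wy": 0, "wz": 0, "claw": 255}, {"dx": 0, "dy": 0, "dz": 0.08, "wx": 0, "wy": 0, "wz": 0, "claw": 255}]'

```text
t: 22.63
tcp_pos: [0.4811, 0.1238, 0.0351]
tool_rot: [0.0, 0.648, 0.761, 0.0]
force: [1.1, -0.2, 0.8]
width: 0.0556
gripper_force: 30.0
```

Emit:
step_arm --rows '[{"dx": 0, "dy": 0, "dz": 0, "wx": 0, "wy": 0, "wz": 0, "claw": 40}, {"dx": 0, "dy": 0, "dz": 0, "wx": 0, "wy": 0, "wz": 0, "claw": 40}, {"dx": 0, "dy": 0, "dz": 0, "wx": 0, "wy": 0, "wz": 0, "claw": 40}, {"dx": 0, "dy": 0, "dz": 0, "wx": 0, "wy": 0, "wz": 0, "claw": 40}, {"dx": 0, "dy": 0, "dz": -0.6, "wx": 0, "wy": 0, "wz": 0, "claw": 40}, {"dx": 0, "dy": 0, "dz": -1.8, "wx": 0, "wy": 0, "wz": 0, "claw": 40}, {"dx": 0, "dy": 0, "dz": -3.2, "wx": 0, "wy": 0, "wz": 0, "claw": 0}, {"dx": 0, "dy": 0, "dz": -4.6, "wx": 0, "wy": 0, "wz": 0, "claw": 0}, {"dx": 0, "dy": 0, "dz": -5.6, "wx": 0, "wy": 0, "wz": 0, "claw": 0}, {"dx": 0, "dy": 0, "dz": -5.6, "wx": 0, "wy": 0, "wz": 0, "claw": 0}]'

```text
t: 23.47
tcp_pos: [0.4839, 0.124, 0.1804]
tool_rot: [0.004, 0.648, 0.761, 0.004]
force: [1.5, 0.2, -0.3]
width: 0.0912
gripper_force: 0.0
```

Emit:
step_arm --rows '[{"dx": -16.55, "dy": -4.9, "dz": 0, "wx": 0, "wy": 0, "wz": -15.6, "claw": 0}, {"dx": -16.55, "dy": -4.9, "dz": 0, "wx": 0, "wy": 0, "wz": -15.6, "claw": 0}, {"dx": -16.55, "dy": -4.9, "dz": 0, "wx": 0, "wy": 0, "wz": -15.6, "claw": 0}, {"dx": -16.55, "dy": -4.9, "dz": 0, "wx": 0, "wy": 0, "wz": -15.6, "claw": 0}, {"dx": -16.55, "dy": -4.9, "dz": 0, "wx": 0, "wy": 0, "wz": -15.6, "claw": 0}, {"dx": -16.55, "dy": -4.9, "dz": 0, "wx": 0, "wy": 0, "wz": -15.6, "claw": 0}, {"dx": -16.55, "dy": -4.9, "dz": 0, "wx": 0, "wy": 0, "wz": -15.6, "claw": 0}, {"dx": -16.55, "dy": -4.9, "dz": 0, "wx": 0, "wy": 0, "wz": -15.6, "claw": 0}, {"dx": -16.55, "dy": -4.9, "dz": 0, "wx": 0, "wy": 0, "wz": -15.6, "claw": 0}, {"dx": -16.55, "dy": -4.9, "dz": 0, "wx": 0, "wy": 0, "wz": -15.6, "claw": 0}]'

```text
t: 24.3
tcp_pos: [0.4348, -0.2368, 0.1744]
tool_rot: [-0.0, 0.159, 0.987, 0.0]
force: [1.3, 0.0, -0.2]
width: 0.0916
gripper_force: 0.0
```

Emit:
step_arm --rows '[{"dx": 0, "dy": 0, "dz": 0, "wx": 0, "wy": 0, "wz": -1, "claw": 0}, {"dx": 0, "dy": 0, "dz": 1.2, "wx": 0, "wy": 0, "wz": -1.3, "claw": 0}, {"dx": 0, "dy": 0, "dz": 2.7, "wx": 0, "wy": 0, "wz": -1.3, "claw": 0}, {"dx": 0, "dy": 0, "dz": 4, "wx": 0, "wy": 0, "wz": -1.3, "claw": 0}, {"dx": 0, "dy": 0, "dz": 4.8, "wx": 0, "wy": 0, "wz": -1.3, "claw": 0}, {"dx": 0, "dy": 0, "dz": 4.8, "wx": 0, "wy": 0, "wz": -1.3, "claw": 0}, {"dx": 0, "dy": 0, "dz": 4.8, "wx": 0, "wy": 0, "wz": -1.3, "claw": 0}, {"dx": 0, "dy": 0, "dz": 4.8, "wx": 0, "wy": 0, "wz": -1.3, "claw": 0}]'

```text
t: 24.97
tcp_pos: [0.4363, -0.2358, 0.0559]
tool_rot: [0.001, 0.106, 0.994, -0.0]
force: [0.0, 0.7, 0.5]
width: 0.0915
gripper_force: 0.0
```

```bash
cat >> h.py <<'E'
def stack(lo,hi):
    p,W=cloud("top");z=W[...,2];x,y=W[...,0],W[...,1]
    m=(z>lo)&(z<hi)&(x>.4)&(x<.56)&(y>.04)&(y<.2)
    k,l,s,c=cv2.connectedComponentsWithStats(m.astype(np.uint8));i=1+np.argmax(s[1:,4])
    r=rect(W,l==i);t=np.radians(TH);d=r[0]-O
    print("stack",s[i,4],r,np.median(z[l==i]).round(4),"jig",d@[np.cos(t),np.sin(t)],d@[-np.sin(t),np.cos(t)])
E
python3 - <<'E'
from h import *
plan(427.5,-304.1,3.2,87.3);stack(.07,.09)
p,W=cloud("wrist");z=W[...,2];m=(z>.015)&(z<.03)&(W[...,1]<-.25)
k,l,s,c=cv2.connectedComponentsWithStats(m.astype(np.uint8));i=1+np.argmax(s[1:,4]);print(rect(W,l==i))
E
```

```text
d [-0.22 -2.74  3.11] wz -1.89 tilt wx wy [-0.01  0.02] q6 -2.01 t 24.9667 tip [ 436.3 -235.8   80.9] yaw 77.9
stack 1041 (array([481.2, 126.6]), array([97.7, 56.3]), -80.5) 0.0807 jig 0.8176318656588151 3.818570168565613
(array([ 426.3, -305.8]), array([98.7, 56.7]), -2.2)
```

Emit:
step_arm --rows '[{"dx": -0.22, "dy": -1.4, "dz": 0, "wx": 0, "wy": 0, "wz": -1.3, "claw": 0}, {"dx": -0.22, "dy": -2.76, "dz": 0, "wx": 0, "wy": 0, "wz": -1.9, "claw": 0}, {"dx": -0.22, "dy": -2.76, "dz": 0.3, "wx": 0, "wy": 0, "wz": -1.9, "claw": 0}, {"dx": -0.22, "dy": -2.76, "dz": 1.3, "wx": 0, "wy": 0, "wz": -1.9, "claw": 0}, {"dx": -0.22, "dy": -2.76, "dz": 2.3, "wx": 0, "wy": 0, "wz": -1.9, "claw": 0}, {"dx": -0.22, "dy": -2.76, "dz": 3.1, "wx": 0, "wy": 0, "wz": -1.9, "claw": 0}, {"dx": -0.22, "dy": -2.76, "dz": 3.1, "wx": 0, "wy": 0, "wz": -1.9, "claw": 0}, {"dx": -0.22, "dy": -2.76, "dz": 3.1, "wx": 0, "wy": 0, "wz": -1.9, "claw": 255}, {"dx": -0.22, "dy": -2.76, "dz": 3.1, "wx": 0, "wy": 0, "wz": -1.9, "claw": 255}, {"dx": -0.22, "dy": -2.76, "dz": 3.1, "wx": 0, "wy": 0, "wz": -1.9, "claw": 255}]'

```text
t: 25.9
tcp_pos: [0.427, -0.3042, -0.0215]
tool_rot: [0.001, 0.023, 1.0, -0.001]
force: [0.8, -0.2, -0.6]
width: 0.0766
gripper_force: 0.0
```

Emit:
step_arm --rows '[{"dx": 0, "dy": 0, "dz": 0, "wx": 0, "wy": 0, "wz": 0, "claw": 255}, {"dx": 0, "dy": 0, "dz": 0, "wx": 0, "wy": 0, "wz": 0, "claw": 255}, {"dx": 0, "dy": 0, "dz": 0, "wx": 0, "wy": 0, "wz": 0, "claw": 255}, {"dx": 0, "dy": 0, "dz": 0, "wx": 0, "wy": 0, "wz": 0, "claw": 255}, {"dx": 0, "dy": 0, "dz": 0, "wx": 0, "wy": 0, "wz": 0, "claw": 255}]'

```text
t: 26.32
tcp_pos: [0.4268, -0.3042, -0.0221]
tool_rot: [0.0, 0.023, 1.0, -0.0]
force: [-1.3, -0.6, 5.8]
width: 0.056
gripper_force: 30.0
```

Emit:
step_arm --rows '[{"dx": 0, "dy": 0, "dz": -0.3, "wx": 0, "wy": 0, "wz": 0, "claw": 255}, {"dx": 0, "dy": 0, "dz": -1.3, "wx": 0, "wy": 0, "wz": 0, "claw": 255}, {"dx": 0, "dy": 0, "dz": -2.4, "wx": 0, "wy": 0, "wz": 1, "claw": 255}, {"dx": 0, "dy": 0, "dz": -3.6, "wx": 0, "wy": 0, "wz": 2.2, "claw": 255}, {"dx": 0, "dy": 0, "dz": -4.8, "wx": 0, "wy": 0, "wz": 3.4, "claw": 255}, {"dx": 0, "dy": 0, "dz": -6, "wx": 0, "wy": 0, "wz": 4.6, "claw": 255}, {"dx": 0, "dy": 0, "dz": -7.2, "wx": 0, "wy": 0, "wz": 5.8, "claw": 255}, {"dx": 0, "dy": 0, "dz": -7.9, "wx": 0, "wy": 0, "wz": 7, "claw": 255}, {"dx": 0, "dy": 0, "dz": -7.9, "wx": 0, "wy": 0, "wz": 8.2, "claw": 255}, {"dx": 0, "dy": 0, "dz": -7.9, "wx": 0, "wy": 0, "wz": 8.2, "claw": 255}]'

```text
t: 27.15
tcp_pos: [0.4267, -0.304, 0.1763]
tool_rot: [0.001, 0.373, 0.928, -0.0]
force: [0.2, 0.3, -1.2]
width: 0.056
gripper_force: 30.0
```

```bash
python3 - <<'E'
from h import *
print(get_obs()["width"],get_obs()["force"])
plan(*jig(0,-1),200,TH)
E
```

```text
0.05602049882391997 [ 0.21390558  0.27159185 -1.24646824]
d [10.23 13.79  0.04] wz 7.4 tilt wx wy [0.   0.02] q6 -1.57 t 27.15 tip [ 426.7 -304.   201.3] yaw 46.1
```

Emit:
step_arm --rows '[{"dx": 0.5, "dy": 0.7, "dz": 0, "wx": 0, "wy": 0, "wz": 0, "claw": 255}, {"dx": 1.3, "dy": 1.8, "dz": 0, "wx": 0, "wy": 0, "wz": 0, "claw": 255}, {"dx": 2.2, "dy": 3, "dz": 0, "wx": 0, "wy": 0, "wz": 0, "claw": 255}, {"dx": 3.1, "dy": 4.2, "dz": 0, "wx": 0, "wy": 0, "wz": 0, "claw": 255}, {"dx": 4, "dy": 5.4, "dz": 0, "wx": 0, "wy": 0, "wz": 0, "claw": 255}, {"dx": 4.9, "dy": 6.6, "dz": 0, "wx": 0, "wy": 0, "wz": 0, "claw": 255}, {"dx": 5.8, "dy": 7.8, "dz": 0, "wx": 0, "wy": 0, "wz": 0, "claw": 255}, {"dx": 6.6, "dy": 8.9, "dz": 0, "wx": 0, "wy": 0, "wz": 0, "claw": 255}, {"dx": 7.4, "dy": 10, "dz": 0, "wx": 0, "wy": 0, "wz": 0, "claw": 255}, {"dx": 8.2, "dy": 11.1, "dz": 0, "wx": 0, "wy": 0, "wz": 0, "claw": 255}]'

```text
t: 27.98
tcp_pos: [0.4687, 0.0402, 0.1742]
tool_rot: [-0.001, 0.37, 0.929, -0.0]
force: [0.8, -0.0, -0.9]
width: 0.0559
gripper_force: 30.0
```

Emit:
step_arm --rows '[{"dx": 0.6, "dy": 0.8, "dz": 0, "wx": 0, "wy": 0, "wz": 1.1, "claw": 255}, {"dx": 1.1, "dy": 1.5, "dz": 0, "wx": 0, "wy": 0, "wz": 2.3, "claw": 255}, {"dx": 1.6, "dy": 2.1, "dz": 0, "wx": 0, "wy": 0, "wz": 3.6, "claw": 255}, {"dx": 2, "dy": 2.7, "dz": 0, "wx": 0, "wy": 0, "wz": 4.9, "claw": 255}, {"dx": 2, "dy": 2.7, "dz": 0, "wx": 0, "wy": 0, "wz": 6.2, "claw": 255}, {"dx": 2, "dy": 2.7, "dz": 0, "wx": 0, "wy": 0, "wz": 7.1, "claw": 255}, {"dx": 2, "dy": 2.7, "dz": 0, "wx": 0, "wy": 0, "wz": 7.4, "claw": 255}, {"dx": 2, "dy": 2.7, "dz": 0, "wx": 0, "wy": 0, "wz": 7.4, "claw": 255}, {"dx": 2, "dy": 2.7, "dz": 0, "wx": 0, "wy": 0, "wz": 7.4, "claw": 255}, {"dx": 2, "dy": 2.7, "dz": 0, "wx": 0, "wy": 0, "wz": 7.4, "claw": 255}]'

```text
t: 28.82
tcp_pos: [0.4797, 0.1216, 0.1745]
tool_rot: [-0.0, 0.646, 0.763, -0.0]
force: [0.6, 0.7, -2.0]
width: 0.0557
gripper_force: 30.0
```

```bash
python3 - <<'E'
from h import *
plan(*jig(0,-1),84.5,TH)
E
```

```text
d [-0.01  0.06  4.6 ] wz 0.07 tilt wx wy [-0.01 -0.  ] q6 -0.07 t 28.8167 tip [479.7 121.6 199.5] yaw 9.5
```

Emit:
step_arm --rows '[{"dx": 0, "dy": 0.04, "dz": 0.6, "wx": 0, "wy": 0, "wz": 0.07, "claw": 255}, {"dx": 0, "dy": 0.04, "dz": 1.4, "wx": 0, "wy": 0, "wz": 0.07, "claw": 255}, {"dx": 0, "dy": 0.04, "dz": 2.3, "wx": 0, "wy": 0, "wz": 0.07, "claw": 255}, {"dx": 0, "dy": 0.04, "dz": 3.2, "wx": 0, "wy": 0, "wz": 0.07, "claw": 255}, {"dx": 0, "dy": 0.04, "dz": 3.9, "wx": 0, "wy": 0, "wz": 0.07, "claw": 255}, {"dx": 0, "dy": 0.04, "dz": 4.3, "wx": 0, "wy": 0, "wz": 0.07, "claw": 255}, {"dx": 0, "dy": 0.04, "dz": 4.5, "wx": 0, "wy": 0, "wz": 0.07, "claw": 255}, {"dx": 0, "dy": 0.04, "dz": 4.53, "wx": 0, "wy": 0, "wz": 0.07, "claw": 255}, {"dx": 0, "dy": 0.04, "dz": 4.53, "wx": 0, "wy": 0, "wz": 0.07, "claw": 255}, {"dx": 0, "dy": 0.04, "dz": 4.53, "wx": 0, "wy": 0, "wz": 0.07, "claw": 255}]'

```text
t: 29.65
tcp_pos: [0.4817, 0.1219, 0.0625]
tool_rot: [0.0, 0.649, 0.761, 0.001]
force: [0.4, 1.2, -1.4]
width: 0.0557
gripper_force: 30.0
```

Emit:
step_arm --rows '[{"dx": 0, "dy": 0, "dz": 0.03, "wx": 0, "wy": 0, "wz": 0, "claw": 255}, {"dx": 0, "dy": 0, "dz": 0.05, "wx": 0, "wy": 0, "wz": 0, "claw": 255}, {"dx": 0, "dy": 0, "dz": 0.05, "wx": 0, "wy": 0, "wz": 0, "claw": 255}]'

```text
t: 29.9
tcp_pos: [0.4813, 0.1219, 0.0608]
tool_rot: [0.0, 0.649, 0.76, 0.0]
force: [0.0, -1.0, -1.8]
width: 0.0557
gripper_force: 30.0
```

Emit:
step_arm --rows '[{"dx": 0, "dy": 0, "dz": 0.04, "wx": 0, "wy": 0, "wz": 0, "claw": 255}, {"dx": 0, "dy": 0, "dz": 0.06, "wx": 0, "wy": 0, "wz": 0, "claw": 255}, {"dx": 0, "dy": 0, "dz": 0.06, "wx": 0, "wy": 0, "wz": 0, "claw": 255}]'

```text
t: 30.15
tcp_pos: [0.4813, 0.1219, 0.0595]
tool_rot: [0.0, 0.649, 0.76, 0.0]
force: [-1.6, 0.3, 5.0]
width: 0.0555
gripper_force: 30.0
```

Emit:
step_arm --rows '[{"dx": 0, "dy": 0, "dz": 0, "wx": 0, "wy": 0, "wz": 0, "claw": 40}, {"dx": 0, "dy": 0, "dz": 0, "wx": 0, "wy": 0, "wz": 0, "claw": 40}, {"dx": 0, "dy": 0, "dz": 0, "wx": 0, "wy": 0, "wz": 0, "claw": 40}, {"dx": 0, "dy": 0, "dz": 0, "wx": 0, "wy": 0, "wz": 0, "claw": 40}, {"dx": 0, "dy": 0, "dz": -0.6, "wx": 0, "wy": 0, "wz": 0, "claw": 40}, {"dx": 0, "dy": 0, "dz": -1.8, "wx": 0, "wy": 0, "wz": 0, "claw": 40}, {"dx": 0, "dy": 0, "dz": -3.2, "wx": 0, "wy": 0, "wz": 0, "claw": 60}, {"dx": 0, "dy": 0, "dz": -4.4, "wx": 0, "wy": 0, "wz": 0, "claw": 60}, {"dx": 0, "dy": 0, "dz": -4.6, "wx": 0, "wy": 0, "wz": 0, "claw": 90}, {"dx": 0, "dy": 0, "dz": -4.6, "wx": 0, "wy": 0, "wz": 0, "claw": 90}]'

```text
t: 30.98
tcp_pos: [0.4824, 0.1221, 0.176]
tool_rot: [0.002, 0.649, 0.76, 0.002]
force: [0.1, 0.3, -1.1]
width: 0.0617
gripper_force: 0.0
```

Emit:
step_arm --rows '[{"dx": 1.4, "dy": 0, "dz": 0, "wx": 0, "wy": 0, "wz": 0, "claw": 90}, {"dx": 3, "dy": 0, "dz": 0, "wx": 0, "wy": 0, "wz": 0, "claw": 90}, {"dx": 4.6, "dy": 0, "dz": 0, "wx": 0, "wy": 0, "wz": 0, "claw": 90}, {"dx": 6.2, "dy": 0, "dz": 0, "wx": 0, "wy": 0, "wz": 0, "claw": 90}, {"dx": 7.6, "dy": 0, "dz": 0, "wx": 0, "wy": 0, "wz": 0, "claw": 90}, {"dx": 8.25, "dy": 0, "dz": 0, "wx": 0, "wy": 0, "wz": 0, "claw": 90}, {"dx": 8.25, "dy": 0, "dz": 0, "wx": 0, "wy": 0, "wz": 0, "claw": 90}, {"dx": 8.25, "dy": 0, "dz": 0, "wx": 0, "wy": 0, "wz": 0, "claw": 90}, {"dx": 8.25, "dy": 0, "dz": 0, "wx": 0, "wy": 0, "wz": 0, "claw": 90}, {"dx": 8.25, "dy": 0, "dz": 0, "wx": 0, "wy": 0, "wz": 0, "claw": 90}]'

```text
t: 31.82
tcp_pos: [0.4489, 0.3243, 0.1733]
tool_rot: [-0.0, 0.65, 0.76, -0.001]
force: [0.3, -0.2, -0.3]
width: 0.0593
gripper_force: 0.0
```

```bash
python3 - <<'E'
from h import *
plan(448.2,326,116,TH);stack(.095,.118);cartons()
p,W=cloud("scene");cv2.imwrite("pics/s7.png",cv2.resize(p[120:280,180:520],None,fx=2.2,fy=2.2))
print(get_obs()["width"])
E
```

```text
d [ 0.07 -0.01  3.29] wz -0.05 tilt wx wy [-0.01  0.01] q6 0.33 t 31.8167 tip [448.9 324.3 198.3] yaw 8.9
stack 1090 (array([481.7, 124.4]), array([97.3, 56.7]), -80.8) 0.1047 jig 0.9614262579266839 1.5670544185091617
[385. 187.] (array([ 582. , -204.2]), array([101.7,  56.1]), -32.2) z 0.0231 bgr [103.  39.  79.]
[378. 297.] (array([ 310.4, -178.6]), array([56.1, 41.2]), -68.2) z 0.0229 bgr [  0.  78. 152.]
0.059428596531344184
```

View pics/s7.png

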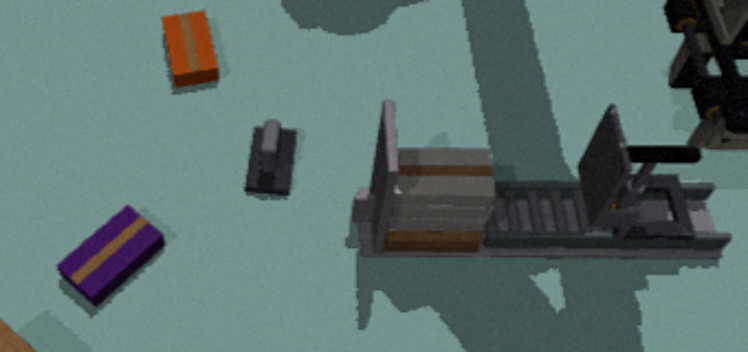

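The picture shows three white cartons squarely stacked in the bay, with the fence out and the bar down. I now descend on the bar and pinch it.

Emit:
step_arm --rows '[{"dx": 0.07, "dy": 0, "dz": 0.8, "wx": 0, "wy": 0, "wz": -0.05, "claw": 90}, {"dx": 0.07, "dy": 0, "dz": 1.8, "wx": 0, "wy": 0, "wz": -0.05, "claw": 90}, {"dx": 0.07, "dy": 0, "dz": 2.7, "wx": 0, "wy": 0, "wz": -0.05, "claw": 90}, {"dx": 0.07, "dy": 0, "dz": 3.2, "wx": 0, "wy": 0, "wz": -0.05, "claw": 90}, {"dx": 0.07, "dy": 0, "dz": 3.2, "wx": 0, "wy": 0, "wz": -0.05, "claw": 255}, {"dx": 0.07, "dy": 0, "dz": 3.2, "wx": 0, "wy": 0, "wz": -0.05, "claw": 255}, {"dx": 0.07, "dy": 0, "dz": 3.2, "wx": 0, "wy": 0, "wz": -0.05, "claw": 255}, {"dx": 0.07, "dy": 0, "dz": 3.2, "wx": 0, "wy": 0, "wz": -0.05, "claw": 255}, {"dx": 0.07, "dy": 0, "dz": 3.2, "wx": 0, "wy": 0, "wz": -0.05, "claw": 255}, {"dx": 0.07, "dy": 0, "dz": 3.2, "wx": 0, "wy": 0, "wz": -0.05, "claw": 255}]'

```text
t: 32.8
tcp_pos: [0.449, 0.3275, 0.0948]
tool_rot: [0.0, 0.648, 0.762, 0.001]
force: [1.0, -1.0, -0.2]
width: 0.0238
gripper_force: 0.0
```

Emit:
step_arm --rows '[{"dx": 0, "dy": 0, "dz": 0, "wx": 0, "wy": 0, "wz": 0, "claw": 255}, {"dx": 0, "dy": 0, "dz": 0, "wx": 0, "wy": 0, "wz": 0, "claw": 255}, {"dx": 0, "dy": 0, "dz": 0, "wx": 0, "wy": 0, "wz": 0, "claw": 255}, {"dx": 0, "dy": 0, "dz": 0, "wx": 0, "wy": 0, "wz": 0, "claw": 255}, {"dx": 0, "dy": 0, "dz": -0.4, "wx": 0, "wy": 0, "wz": 0, "claw": 255}, {"dx": 0, "dy": 0, "dz": -0.8, "wx": 0, "wy": 0, "wz": 0, "claw": 255}, {"dx": 0, "dy": 0, "dz": -0.8, "wx": 0, "wy": 0, "wz": 0, "claw": 255}, {"dx": 0, "dy": 0, "dz": -0.8, "wx": 0, "wy": 0, "wz": 0, "claw": 255}]'

```text
t: 33.47
tcp_pos: [0.4475, 0.3271, 0.1139]
tool_rot: [-0.001, 0.648, 0.762, -0.001]
force: [-3.7, -0.2, -8.4]
width: 0.0137
gripper_force: 30.0
```

```bash
python3 - <<'E'
from h import *
print(get_obs()["force"]);plan(*jig(0,106),140,TH)
E
```

```text
[-3.67219235 -0.17263538 -8.4434095 ]
d [-4.04  0.02 -0.04] wz 0.02 tilt wx wy [-0.03  0.  ] q6 0.33 t 33.4667 tip [447.5 327.1 138.9] yaw 9.3
```

Emit:
step_arm --rows '[{"dx": -0.4, "dy": 0, "dz": 0, "wx": 0, "wy": 0, "wz": 0, "claw": 255}, {"dx": -1, "dy": 0, "dz": 0, "wx": 0, "wy": 0, "wz": 0, "claw": 255}, {"dx": -1.7, "dy": 0, "dz": 0, "wx": 0, "wy": 0, "wz": 0, "claw": 255}, {"dx": -2.4, "dy": 0, "dz": 0, "wx": 0, "wy": 0, "wz": 0, "claw": 255}, {"dx": -3, "dy": 0, "dz": 0, "wx": 0, "wy": 0, "wz": 0, "claw": 255}, {"dx": -3.4, "dy": 0, "dz": 0, "wx": 0, "wy": 0, "wz": 0, "claw": 255}, {"dx": -3.7, "dy": 0, "dz": 0, "wx": 0, "wy": 0, "wz": 0, "claw": 255}, {"dx": -3.9, "dy": 0, "dz": 0, "wx": 0, "wy": 0, "wz": 0, "claw": 255}, {"dx": -3.98, "dy": 0, "dz": 0, "wx": 0, "wy": 0, "wz": 0, "claw": 255}, {"dx": -3.98, "dy": 0, "dz": 0, "wx": 0, "wy": 0, "wz": 0, "claw": 255}]'

```text
t: 34.3
tcp_pos: [0.4634, 0.2282, 0.1134]
tool_rot: [-0.001, 0.648, 0.762, -0.001]
force: [-4.5, -2.1, -8.4]
width: 0.0136
gripper_force: 30.0
```

```bash
python3 - <<'E'
from h import *
print(get_obs()["force"]);plan(*jig(0,106),140,TH)
E
```

```text
[-4.52385789 -2.06449901 -8.38857317]
d [-0.04  0.02 -0.07] wz 0.02 tilt wx wy [-0.03  0.01] q6 0.15 t 34.3 tip [463.4 228.2 138.4] yaw 9.2
```

Emit:
step_arm --rows '[{"dx": 0, "dy": 0, "dz": 0.3, "wx": 0, "wy": 0, "wz": 0, "claw": 255}, {"dx": 0, "dy": 0, "dz": 0.6, "wx": 0, "wy": 0, "wz": 0, "claw": 255}, {"dx": 0, "dy": 0, "dz": 0.75, "wx": 0, "wy": 0, "wz": 0, "claw": 255}, {"dx": 0, "dy": 0, "dz": 0.75, "wx": 0, "wy": 0, "wz": 0, "claw": 120}, {"dx": 0, "dy": 0, "dz": 0.75, "wx": 0, "wy": 0, "wz": 0, "claw": 120}, {"dx": 0, "dy": 0, "dz": 0.75, "wx": 0, "wy": 0, "wz": 0, "claw": 120}, {"dx": 0, "dy": 0, "dz": 0, "wx": 0, "wy": 0, "wz": 0, "claw": 90}, {"dx": 0, "dy": 0, "dz": -1.2, "wx": 0, "wy": 0, "wz": 0, "claw": 90}, {"dx": 0, "dy": 0, "dz": -2.6, "wx": 0, "wy": 0, "wz": 0, "claw": 90}, {"dx": 0, "dy": 0, "dz": -2.6, "wx": 0, "wy": 0, "wz": 0, "claw": 90}]'

```text
t: 35.13
tcp_pos: [0.4691, 0.2305, 0.1865]
tool_rot: [0.004, 0.648, 0.762, 0.006]
force: [0.8, 0.2, 0.9]
width: 0.0557
gripper_force: 0.0
```

```bash
python3 - <<'E'
from h import *
p,W=cloud("top");z=W[...,2]
u,v=328,249
m=np.zeros(z.shape,bool);m[v-30:v+31,u-26:u+27]=1;m&=(z>.007)&(z<.02);print("wt",rect(W,m))
m=np.zeros(z.shape,bool);m[v-30:v+31,u-26:u+27]=1;m&=(z>.045)&(z<.065);print("grip",rect(W,m),np.median(z[m]))
plan(430.1,-60.4,205,94)
E
```

```text
wt (array([430.1, -60.4]), array([85.9, 49.9]), 3.4)
grip (array([430. , -60.3]), array([44.7, 17.5]), 4.5) 0.054431073341457026
d [-11.23  -3.36   0.09] wz -16.95 tilt wx wy [ 0.13 -0.02] q6 0.15 t 35.1833 tip [467.9 230.1 208.7] yaw 9.3
```

Emit:
step_arm --rows '[{"dx": -11.2, "dy": -3.2, "dz": 0, "wx": 0, "wy": 0, "wz": -16.95, "claw": 60}, {"dx": -11.2, "dy": -3.2, "dz": 0, "wx": 0, "wy": 0, "wz": -16.95, "claw": 60}, {"dx": -11.2, "dy": -3.2, "dz": 0, "wx": 0, "wy": 0, "wz": -16.95, "claw": 60}, {"dx": -11.2, "dy": -3.2, "dz": 0, "wx": 0, "wy": 0, "wz": -16.95, "claw": 60}, {"dx": -11.2, "dy": -3.2, "dz": 0, "wx": 0, "wy": 0, "wz": -16.95, "claw": 60}, {"dx": -11.2, "dy": -3.2, "dz": 0, "wx": 0, "wy": 0, "wz": -16.95, "claw": 60}, {"dx": -11.2, "dy": -3.2, "dz": 0, "wx": 0, "wy": 0, "wz": -16.95, "claw": 60}, {"dx": -11.2, "dy": -3.2, "dz": 0, "wx": 0, "wy": 0, "wz": -16.95, "claw": 60}, {"dx": -11.2, "dy": -3.2, "dz": 0, "wx": 0, "wy": 0, "wz": -16.95, "claw": 60}, {"dx": -11.2, "dy": -3.2, "dz": 0, "wx": 0, "wy": 0, "wz": -16.95, "claw": 60}]'

```text
t: 36.02
tcp_pos: [0.4307, -0.0627, 0.1789]
tool_rot: [0.001, 0.15, 0.989, -0.0]
force: [0.4, 0.1, 0.1]
width: 0.0701
gripper_force: 0.0
```

Emit:
step_arm --rows '[{"dx": 0, "dy": 0, "dz": 0.4, "wx": 0, "wy": 0, "wz": -1.4, "claw": 60}, {"dx": 0, "dy": 0, "dz": 1.5, "wx": 0, "wy": 0, "wz": -2.6, "claw": 60}, {"dx": 0, "dy": 0, "dz": 2.8, "wx": 0, "wy": 0, "wz": -2.6, "claw": 60}, {"dx": 0, "dy": 0, "dz": 4, "wx": 0, "wy": 0, "wz": -2.6, "claw": 60}, {"dx": 0, "dy": 0, "dz": 4, "wx": 0, "wy": 0, "wz": -2.6, "claw": 60}, {"dx": 0, "dy": 0, "dz": 4, "wx": 0, "wy": 0, "wz": -2.6, "claw": 60}, {"dx": 0, "dy": 0, "dz": 4, "wx": 0, "wy": 0, "wz": -2.6, "claw": 60}, {"dx": 0, "dy": 0, "dz": 4, "wx": 0, "wy": 0, "wz": -2.6, "claw": 60}]'

```text
t: 36.68
tcp_pos: [0.4321, -0.0606, 0.0807]
tool_rot: [0.002, 0.038, 0.999, -0.0]
force: [0.5, 0.3, 0.2]
width: 0.0703
gripper_force: 0.0
```

```bash
python3 - <<'E'
from h import *
plan(430.1,-60.4,24,94)
p,W=cloud("top");z=W[...,2];x,y=W[...,0],W[...,1]
m=(z>.157)&(z<.17)&(x>.38)&(x<.55)&(y>.13)&(y<.32);print("fence",rect(W,m),jig(0,55))
m=(z>.128)&(z<.155)&(x>.38)&(x<.55)&(y>.19)&(y<.4)&(p.sum(-1)<130);print("bar",rect(W,m),np.median(z[m]),jig(0,106));stack(.095,.118)
E
```

```text
d [0.09 0.   3.27] wz -1.68 tilt wx wy [-0.01  0.04] q6 -1.81 t 36.6833 tip [432.1 -60.6 105.7] yaw 85.6
fence (array([471.3, 178.2]), array([74.3,  6.6]), 8.6) [472.25391716 177.00014765]
bar (array([464.5, 226.4]), array([68.4, 14.3]), -80.6) 0.14071548293352876 [464.14391307 227.35119365]
stack 1159 (array([476.9, 126.1]), array([104.2,  74.7]), -84.3) 0.1047 jig -3.507162249258585 4.0087171211468124
```

Emit:
step_arm --rows '[{"dx": 0.07, "dy": 0, "dz": 0, "wx": 0, "wy": 0, "wz": -1.2, "claw": 60}, {"dx": 0.07, "dy": 0, "dz": 0.4, "wx": 0, "wy": 0, "wz": -1.68, "claw": 60}, {"dx": 0.07, "dy": 0, "dz": 1.3, "wx": 0, "wy": 0, "wz": -1.68, "claw": 60}, {"dx": 0.07, "dy": 0, "dz": 2.3, "wx": 0, "wy": 0, "wz": -1.68, "claw": 90}, {"dx": 0.07, "dy": 0, "dz": 3, "wx": 0, "wy": 0, "wz": -1.68, "claw": 90}, {"dx": 0.07, "dy": 0, "dz": 3.27, "wx": 0, "wy": 0, "wz": -1.68, "claw": 90}, {"dx": 0.07, "dy": 0, "dz": 3.27, "wx": 0, "wy": 0, "wz": -1.68, "claw": 255}, {"dx": 0.07, "dy": 0, "dz": 3.27, "wx": 0, "wy": 0, "wz": -1.68, "claw": 255}, {"dx": 0.07, "dy": 0, "dz": 3.27, "wx": 0, "wy": 0, "wz": -1.68, "claw": 255}, {"dx": 0.07, "dy": 0, "dz": 3.27, "wx": 0, "wy": 0, "wz": -1.68, "claw": 255}]'

```text
t: 37.62
tcp_pos: [0.4298, -0.0602, -0.0017]
tool_rot: [0.001, -0.035, 0.999, -0.0]
force: [-0.2, -0.3, -0.1]
width: 0.0375
gripper_force: 0.0
```

Emit:
step_arm --rows '[{"dx": 0, "dy": 0, "dz": 0, "wx": 0, "wy": 0, "wz": 0, "claw": 255}, {"dx": 0, "dy": 0, "dz": 0, "wx": 0, "wy": 0, "wz": 0, "claw": 255}, {"dx": 0, "dy": 0, "dz": 0, "wx": 0, "wy": 0, "wz": 0, "claw": 255}, {"dx": 0, "dy": 0, "dz": 0, "wx": 0, "wy": 0, "wz": 0, "claw": 255}, {"dx": 0, "dy": 0, "dz": 0, "wx": 0, "wy": 0, "wz": 0, "claw": 255}, {"dx": 0, "dy": 0, "dz": 0, "wx": 0, "wy": 0, "wz": 0, "claw": 255}]'

```text
t: 38.12
tcp_pos: [0.4294, -0.0603, -0.0023]
tool_rot: [0.001, -0.035, 0.999, -0.0]
force: [-1.2, -2.3, 6.7]
width: 0.0179
gripper_force: 30.0
```

Emit:
step_arm --rows '[{"dx": 0, "dy": 0, "dz": -0.3, "wx": 0, "wy": 0, "wz": 0, "claw": 255}, {"dx": 0, "dy": 0, "dz": -1.2, "wx": 0, "wy": 0, "wz": 0, "claw": 255}, {"dx": 0, "dy": 0, "dz": -2.2, "wx": 0, "wy": 0, "wz": 0.8, "claw": 255}, {"dx": 0, "dy": 0, "dz": -3.2, "wx": 0, "wy": 0, "wz": 1.8, "claw": 255}, {"dx": 0, "dy": 0, "dz": -4.2, "wx": 0, "wy": 0, "wz": 2.8, "claw": 255}, {"dx": 0, "dy": 0, "dz": -5.2, "wx": 0, "wy": 0, "wz": 3.8, "claw": 255}, {"dx": 0, "dy": 0, "dz": -6.2, "wx": 0, "wy": 0, "wz": 4.8, "claw": 255}, {"dx": 0, "dy": 0, "dz": -7.2, "wx": 0, "wy": 0, "wz": 5.8, "claw": 255}, {"dx": 0, "dy": 0, "dz": -7.9, "wx": 0, "wy": 0, "wz": 6.8, "claw": 255}, {"dx": 0, "dy": 0, "dz": -7.9, "wx": 0, "wy": 0, "wz": 6.8, "claw": 255}]'

```text
t: 38.95
tcp_pos: [0.4301, -0.0602, 0.1977]
tool_rot: [0.003, 0.26, 0.966, 0.0]
force: [0.8, -0.0, -4.6]
width: 0.0179
gripper_force: 30.0
```

```bash
python3 - <<'E'
from h import *
print(get_obs()["width"],get_obs()["force"])
plan(*jig(0,0),222,TH)
E
```

```text
0.01793919578763035 [ 0.79268219 -0.01448609 -4.61209785]
d [1.91 7.35 0.03] wz 10.14 tilt wx wy [0.02 0.06] q6 -1.36 t 38.95 tip [430.1 -60.2 222.7] yaw 59.8
```

Emit:
step_arm --rows '[{"dx": 0.1, "dy": 0.5, "dz": 0, "wx": 0, "wy": 0, "wz": 1, "claw": 255}, {"dx": 0.3, "dy": 1.3, "dz": 0, "wx": 0, "wy": 0, "wz": 2.2, "claw": 255}, {"dx": 0.6, "dy": 2.3, "dz": 0, "wx": 0, "wy": 0, "wz": 3.4, "claw": 255}, {"dx": 0.9, "dy": 3.3, "dz": 0, "wx": 0, "wy": 0, "wz": 4.6, "claw": 255}, {"dx": 1.1, "dy": 4.3, "dz": 0, "wx": 0, "wy": 0, "wz": 5.8, "claw": 255}, {"dx": 1.4, "dy": 5.3, "dz": 0, "wx": 0, "wy": 0, "wz": 7, "claw": 255}, {"dx": 1.6, "dy": 6.2, "dz": 0, "wx": 0, "wy": 0, "wz": 8.2, "claw": 255}, {"dx": 1.8, "dy": 6.9, "dz": 0, "wx": 0, "wy": 0, "wz": 9.3, "claw": 255}, {"dx": 1.91, "dy": 7.35, "dz": 0, "wx": 0, "wy": 0, "wz": 10.14, "claw": 255}, {"dx": 1.91, "dy": 7.35, "dz": 0, "wx": 0, "wy": 0, "wz": 10.14, "claw": 255}]'

```text
t: 39.78
tcp_pos: [0.4784, 0.1251, 0.1926]
tool_rot: [-0.002, 0.647, 0.763, -0.001]
force: [-0.5, -0.2, -4.7]
width: 0.0178
gripper_force: 30.0
```

Emit:
step_arm --rows '[{"dx": 0, "dy": 0, "dz": 0, "wx": 0, "wy": 0, "wz": 0, "claw": 255}, {"dx": 0, "dy": 0, "dz": 0, "wx": 0, "wy": 0, "wz": 0, "claw": 255}, {"dx": 0, "dy": 0, "dz": 0, "wx": 0, "wy": 0, "wz": 0, "claw": 255}, {"dx": 0, "dy": 0, "dz": 0, "wx": 0, "wy": 0, "wz": 0, "claw": 255}]'

```text
t: 40.12
tcp_pos: [0.4791, 0.1223, 0.1945]
tool_rot: [-0.0, 0.647, 0.762, -0.0]
force: [0.5, -0.0, -5.0]
width: 0.0177
gripper_force: 30.0
```

```bash
python3 - <<'E'
from h import *
plan(*jig(0.5,0),105.6+22.7,TH)
E
```

```text
d [0.   0.1  3.65] wz 0.03 tilt wx wy [-0.01 -0.  ] q6 -0.07 t 40.1167 tip [479.1 122.3 219.5] yaw 9.3
```

Emit:
step_arm --rows '[{"dx": 0, "dy": 0.07, "dz": 0.4, "wx": 0, "wy": 0, "wz": 0, "claw": 255}, {"dx": 0, "dy": 0.07, "dz": 1, "wx": 0, "wy": 0, "wz": 0, "claw": 255}, {"dx": 0, "dy": 0.07, "dz": 1.6, "wx": 0, "wy": 0, "wz": 0, "claw": 255}, {"dx": 0, "dy": 0.07, "dz": 2.2, "wx": 0, "wy": 0, "wz": 0, "claw": 255}, {"dx": 0, "dy": 0.07, "dz": 2.7, "wx": 0, "wy": 0, "wz": 0, "claw": 255}, {"dx": 0, "dy": 0.07, "dz": 3.1, "wx": 0, "wy": 0, "wz": 0, "claw": 255}, {"dx": 0, "dy": 0.07, "dz": 3.35, "wx": 0, "wy": 0, "wz": 0, "claw": 255}, {"dx": 0, "dy": 0.07, "dz": 3.5, "wx": 0, "wy": 0, "wz": 0, "claw": 255}, {"dx": 0, "dy": 0.07, "dz": 3.5, "wx": 0, "wy": 0, "wz": 0, "claw": 255}, {"dx": 0, "dy": 0.07, "dz": 3.5, "wx": 0, "wy": 0, "wz": 0, "claw": 255}]'

```text
t: 40.95
tcp_pos: [0.4814, 0.1232, 0.1074]
tool_rot: [0.0, 0.647, 0.762, 0.0]
force: [0.8, 1.0, -5.4]
width: 0.0178
gripper_force: 30.0
```

Emit:
step_arm --rows '[{"dx": 0, "dy": 0, "dz": 0.04, "wx": 0, "wy": 0, "wz": 0, "claw": 255}, {"dx": 0, "dy": 0, "dz": 0.08, "wx": 0, "wy": 0, "wz": 0, "claw": 255}, {"dx": 0, "dy": 0, "dz": 0.08, "wx": 0, "wy": 0, "wz": 0, "claw": 255}]'

```text
t: 41.2
tcp_pos: [0.4812, 0.1234, 0.1055]
tool_rot: [0.0, 0.647, 0.762, 0.0]
force: [-0.0, -0.3, -5.1]
width: 0.0181
gripper_force: 30.0
```

```bash
python3 - <<'E'
from h import *
print(get_obs()["force"])
plan(*jig(0.5,0),105.6+22.7,TH)
p,W=cloud("scene");cv2.imwrite("pics/s8.png",cv2.resize(p[120:260,300:540],None,fx=3,fy=3))
E
```

```text
[-0.04990598 -0.34295359 -5.13737132]
d [-0.02  0.01  0.09] wz 0.03 tilt wx wy [ 0.01 -0.  ] q6 -0.07 t 41.2 tip [481.2 123.4 130.5] yaw 9.3
```

View pics/s8.png

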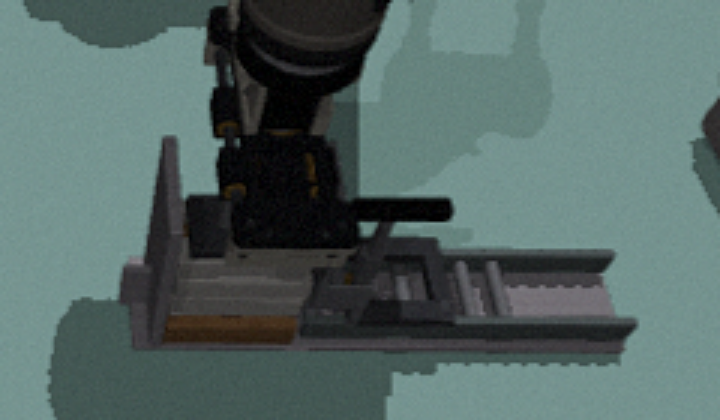

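The weight is just above the stack, with the fence in at about crop px (335,285) and the bar down. I lower it the last 2 mm.

Emit:
step_arm --rows '[{"dx": 0, "dy": 0, "dz": 0.04, "wx": 0, "wy": 0, "wz": 0, "claw": 255}, {"dx": 0, "dy": 0, "dz": 0.09, "wx": 0, "wy": 0, "wz": 0, "claw": 255}, {"dx": 0, "dy": 0, "dz": 0.09, "wx": 0, "wy": 0, "wz": 0, "claw": 255}]'

```text
t: 41.5
tcp_pos: [0.4814, 0.1234, 0.1033]
tool_rot: [0.0, 0.647, 0.762, 0.0]
force: [0.4, 0.3, -0.5]
width: 0.0181
gripper_force: 30.0
```

Emit:
step_arm --rows '[{"dx": 0, "dy": 0, "dz": 0, "wx": 0, "wy": 0, "wz": 0, "claw": 120}, {"dx": 0, "dy": 0, "dz": 0, "wx": 0, "wy": 0, "wz": 0, "claw": 120}, {"dx": 0, "dy": 0, "dz": 0, "wx": 0, "wy": 0, "wz": 0, "claw": 120}, {"dx": 0, "dy": 0, "dz": 0, "wx": 0, "wy": 0, "wz": 0, "claw": 120}, {"dx": 0, "dy": 0, "dz": -0.6, "wx": 0, "wy": 0, "wz": 0, "claw": 120}, {"dx": 0, "dy": 0, "dz": -1.6, "wx": 0, "wy": 0, "wz": 0, "claw": 120}, {"dx": 0, "dy": 0, "dz": -2.8, "wx": 0, "wy": 0, "wz": 0, "claw": 120}, {"dx": 0, "dy": 0, "dz": -4, "wx": 0, "wy": 0, "wz": 0, "claw": 120}, {"dx": 0, "dy": 0, "dz": -4, "wx": 0, "wy": 0, "wz": 0, "claw": 120}, {"dx": 0, "dy": 0, "dz": -4, "wx": 0, "wy": 0, "wz": 0, "claw": 120}]'

```text
t: 42.33
tcp_pos: [0.4821, 0.1234, 0.2046]
tool_rot: [0.001, 0.647, 0.762, 0.002]
force: [-0.9, -0.1, -0.9]
width: 0.0488
gripper_force: 0.0
```

Emit:
step_arm --rows '[{"dx": 0, "dy": -1.4, "dz": 0, "wx": 0, "wy": 0, "wz": 0, "claw": 120}, {"dx": -1, "dy": -2.4, "dz": 0, "wx": 0, "wy": 0, "wz": 0, "claw": 120}, {"dx": -2.4, "dy": -2.6, "dz": 0, "wx": 0, "wy": 0, "wz": 0, "claw": 120}, {"dx": -3.8, "dy": -2.6, "dz": 0, "wx": 0, "wy": 0, "wz": 0, "claw": 120}, {"dx": -5.2, "dy": -2.6, "dz": 0, "wx": 0, "wy": 0, "wz": 0, "claw": 120}, {"dx": -6.6, "dy": -2.6, "dz": 0, "wx": 0, "wy": 0, "wz": 0, "claw": 120}, {"dx": -8, "dy": -2.6, "dz": 0, "wx": 0, "wy": 0, "wz": 0, "claw": 120}, {"dx": -9, "dy": -2.6, "dz": 0, "wx": 0, "wy": 0, "wz": 0, "claw": 120}, {"dx": -9, "dy": -2.6, "dz": 0, "wx": 0, "wy": 0, "wz": 0, "claw": 120}, {"dx": -9, "dy": -2.6, "dz": 0, "wx": 0, "wy": 0, "wz": 0, "claw": 120}]'

```text
t: 43.17
tcp_pos: [0.4526, -0.1099, 0.2015]
tool_rot: [-0.001, 0.649, 0.761, -0.0]
force: [-0.3, 0.1, -0.5]
width: 0.0485
gripper_force: 0.0
```

```bash
python3 - <<'E'
from h import *
p,W=cloud("top");z=W[...,2];x,y=W[...,0],W[...,1]
for n,(lo,hi) in dict(grip=(.157,.17),plate=(.11,.125),cart=(.098,.1085)).items():
    m=(z>lo)&(z<hi)&(x>.42)&(x<.54)&(y>.085 if n=="grip" else y>.05)&(y<.165)
    r=rect(W,m);t=np.radians(TH);d=r[0]-O;print(n,r,"jig",(d@[np.cos(t),np.sin(t)]).round(1),(d@[-np.sin(t),np.cos(t)]).round(1),np.median(z[m]))
m=(z>.128)&(z<.155)&(y>.19)&(y<.4)&(x>.38)&(x<.55)&(p.sum(-1)<130);print("bar",rect(W,m),np.median(z[m]))
s,_=cloud("scene")
cv2.imwrite("pics/f.png",np.hstack([cv2.resize(p[180:280,170:310],(420,300)),cv2.resize(s[130:250,330:470],(350,300))]))
print(get_obs()["t"])
E
```

```text
grip (array([481.5, 124.3]), array([44.3, 17.3]), -79.8) jig 0.7 1.5 0.16020172046651765
plate (array([480.4, 113.3]), array([106.3,  79.6]), -80.9) jig -2.1 -9.2 0.11663517640648335
cart (array([482. , 115.4]), array([109.7,  78.9]), -80.8) jig -0.2 -7.4 0.10484086007017768
bar (array([464.3, 226.7]), array([68. , 14.4]), -80.7) 0.1403839364486884
43.2667
```

View pics/f.png

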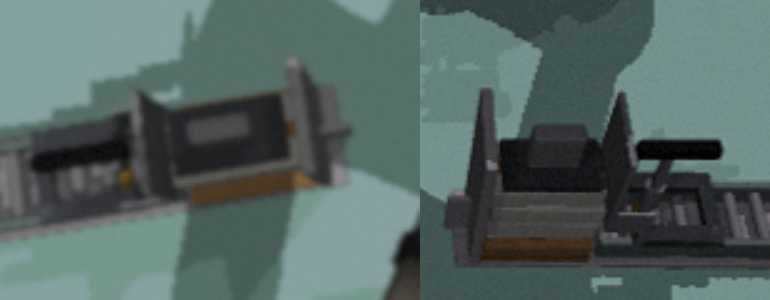

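The weight sits centred on the three-carton stack (grip at jig 0.7, 1.5 mm). The fence is in just clear of the cartons, the bar is down, and the arm is clear, so I hand the job in.

```bash
python3 -c "
from h import *
print(job_done())"
```

```text
the job is handed in; nothing more can be done
None
```

I handed the job in at about 43 s of the 210 s: all three white cartons are stacked in the bay, the fence is caught at the 25 mm notch with the bar down, the weight is centred on top within about 2 mm, and no verdict came back.

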